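Load a weighing hood and shut its damper for still air

TASK

Get the batch of test panels ready for weighing: pull the hood's clear front flap all the way down, take the steel check weight off the weighing tray and stand it on the grey felt mat, and lay every panel from the stack flat on the tray, lengthwise along it and nowhere sticking out over its edge (stacked or end to end, as you like). Only then push the flap fully up again, and last of all, for still air, turn the slim black ring of the damper on the white filter unit clockwise to its stop, without touching the metal collars directly above and below it. Leave the small weight, screwdriver and bottle alone.

Things in the scene. Friction and masses are not known exactly. Their poses are not given: they have to be found in the camera images.
- hood: Fixed weighing hood: grey plinth 250 x 310 mm, top at z = 45 mm, open top, clear flap in front, clear walls 155 mm high. Origin on the table under the tray's middle; x to the rear wall, y to the filter unit, z up. Inside faces: rear wall x = 130, side walls y = -145 and 145, closed flap x = -110 mm. White filter unit: x -105 to 135, y 153 to 273, up to z = 150 mm.
- tray_top (a point): Centre of the upper face of the steel weighing tray in the hood, 62 mm above the table (17 mm above the plinth); axes as the hood's. The tray is a flat plate without a rim, 130 mm (x) by 260 mm (y).
- flap (a joint): Angle of the front flap, hinged along its lower edge: 0 upright (fully up, closed), growing as its top comes down towards the robot, stop at 1.30 (fully down, 16 degrees above level, bar 85 mm above the table). Friction holds it at any angle; about 3 N at the bar moves it.
- flap_bar (a point): Middle of the flap's grab bar: a round steel bar 12 mm thick, 236 mm long, parallel to the hinge and 122 mm from it, in the flap's plane, on two brackets (14 mm wide, 110 mm either side of the middle); gap of 31 mm between the bar and the panel's edge (85 mm from the hinge). Its z axis turns with the flap and points from hinge to bar.
- flap_hinge (a point): Middle of the flap's hinge line, 52 mm above the table, at x = -113 mm in the hood's frame; the line runs along the hood's y.
- ring (a joint): Angle of the damper ring: 0 shut (stop), up to 1.5 open (stop), 0.8 to 1.4 at the start; seen from above, turning clockwise shuts it. Friction about 0.12 N m; it stays where it is left.
- ring_mid (a point): Centre of the black knurled damper ring, on its upright axis at half its height (166 mm above the table); fixed, axes as the hood's. The ring is 64 mm in diameter, 14 mm high (159 to 173 mm above the table); a white stroke on it stands at the lower collar's single mark when shut, at its triple mark when open.
- collar_low: Fixed metal flange under the ring, 92 mm diameter; origin at its underside on the ring's axis, 150 mm above the table; its upper face lies at 158 mm, 1 mm below the ring.
- collar_top: Fixed metal outlet collar over the ring, 52 mm diameter; origin at its underside on the ring's axis, 174 mm above the table; its top is at 190 mm.
- board: Fixed plain wooden board 100 (x) x 150 (y) x 10 mm on which the panels are stacked; origin at the centre of its underside.
- mat: Fixed grey felt mat 130 x 130 x 5 mm on the table; origin at the centre of its underside. The check weight belongs on it, standing with its base wholly on the mat.
- weight: The check weight, steel, 0.5 kg: an upright cylinder 38 mm diameter and 44 mm high with a neck and a 27 mm knob on it, 66 mm high in all. Origin at the centre of its base, z up through the knob. At the start it stands on the tray.
- small_weight: Bystander: a smaller steel knob weight of the same shape, 27 mm diameter, 48 mm high, standing on the table; origin at the centre of its base.
- screwdriver: Bystander: screwdriver, 190 mm long, lying on the table; origin under its middle.
- cleaner: Bystander: white bottle of cleaner with a black cap, 52 mm diameter, 150 mm high; origin at the centre of its base.
- panel1: A coated grey test panel, a flat plate 64 (x) x 110 (y) x 10 mm (z), about 0.13 kg; origin at the centre of its underside. The panels (two to four of them, the rest absent) start in one stack on the board.
- panel2: A coated grey test panel, a flat plate 64 (x) x 110 (y) x 10 mm (z), about 0.13 kg; origin at the centre of its underside. The panels (two to four of them, the rest absent) start in one stack on the board.
- panel3: A coated grey test panel, a flat plate 64 (x) x 110 (y) x 10 mm (z), about 0.13 kg; origin at the centre of its underside. The panels (two to four of them, the rest absent) start in one stack on the board.
- panel4: A coated grey test panel, a flat plate 64 (x) x 110 (y) x 10 mm (z), about 0.13 kg; origin at the centre of its underside. The panels (two to four of them, the rest absent) start in one stack on the board.

How it is judged:
On the way, in this order (a step that is already met when the one before it is completed fails the run):
1. the flap is pulled all the way down (value of joint flap above 1.2 rad), for 0.2 s.
2. every panel lies flat on the tray and the check weight stands on the mat, all let go (x of panel1 in the frame of tray_top between -0.034 and 0.034 m and y of panel1 in the frame of tray_top between -0.077 and 0.077 m and z of panel1 in the frame of tray_top between -0.004 and 0.045 m and angle between each of panel1, panel2, panel3, panel4, weight's own z axis and vertical below 0.06 rad and angle between the y axis of each of panel1, panel2, panel3, panel4 and the y axis of tray_top, either way round below 0.26 rad and linear speed of each of panel1, panel2, panel3, panel4, weight below 0.03 m/s and contact force between the fingers and panel1 below 0.3 N and x of panel2 in the frame of tray_top between -0.034 and 0.034 m and y of panel2 in the frame of tray_top between -0.077 and 0.077 m and z of panel2 in the frame of tray_top between -0.004 and 0.045 m and contact force between the fingers and panel2 below 0.3 N and x of panel3 in the frame of tray_top between -0.034 and 0.034 m and y of panel3 in the frame of tray_top between -0.077 and 0.077 m and z of panel3 in the frame of tray_top between -0.004 and 0.045 m and contact force between the fingers and panel3 below 0.3 N and x of panel4 in the frame of tray_top between -0.034 and 0.034 m and y of panel4 in the frame of tray_top between -0.077 and 0.077 m and z of panel4 in the frame of tray_top between -0.004 and 0.045 m and contact force between the fingers and panel4 below 0.3 N and x of weight in the frame of mat between -0.055 and 0.055 m and y of weight in the frame of mat between -0.055 and 0.055 m and z of weight in the frame of mat between 0 and 0.01 m and contact force between the fingers and weight below 0.3 N), for 0.2 s.
3. the flap is fully up again (value of joint flap below 0.08 rad), for 0.2 s.
4. the damper ring is turned clockwise to its stop (value of joint ring below 0.1 rad), for 0.2 s.
At the end, for the whole second after the job is handed in: All panels flat on the tray or each other, not overhanging it (centre within 34 mm across, 77 mm along; length within 0.26 rad of the tray's); check weight upright on the mat (within 55 mm of its centre each way); flap up (< 0.08 rad); ring shut (< 0.10 rad); all at rest (all of step 2 and value of joint flap below 0.08 rad and value of joint ring below 0.1 rad); the robot touches nothing.
It fails at once if the robot touches a collar beside the damper ring (contact force between any of the fingers, the arm and collar_low above 2 N or contact force between any of the fingers, the arm and collar_top above 2 N).
It fails at once if a bystander is disturbed (moved more than 30 mm) (distance of any of small_weight, screwdriver, cleaner from where it was at the start of the episode above 0.03 m).
Of panel1, panel2, panel3, panel4 only 2 to 4 are there at a start; the rules pass over those that are not, and their reading is None.
At some moment in a run one of panel1, panel2, panel3, panel4 may be knocked a few centimetres aside while the robot is not near it.
It also fails if it takes over 210 s, if anything falls off the work surface, if the arm or the gripper's body presses on something with over 40 N, if the wrist force passes 120 N, or if a joint passes its speed limit or range.

ROBOT

A 6-joint arm with a two-finger parallel gripper is mounted at the origin on the work surface. World frame = base frame: x ahead of the robot, y to its left, z up, the work surface at z = 0. Lengths are in m, angles in rad, forces in N, time in s.
With the tool pointing down it reaches from about 0.35 to 0.975 m from the base axis. Payload 4.9 kg.
Tool frame: the origin (TCP) lies at the very end of the fingers, on their centre line; the grasp point (between the pads) lies ctrl.grip_point_offset behind it (ctrl.grip_point_offset is the distance from the TCP to the grasp point, in m); z points along the fingers, y is the line along which they close (so a half turn about z gives the same grasp; the last joint's range is limited). The gripper opens to 85 mm and grips with 20 to 120 N. Pads are 22 mm wide; open, the fingers measure 114 mm over their backs; the gripper's body (76 mm by 85 mm) begins 54 mm behind the grasp point. The pads swing forward as they close: fully open they stand 13 mm farther back than shut.
Start: joints at [1.116, 0.053, 1.613, -0, 1.476, -0.119], TCP at [0.206, 0.59, 0.231] pointing down, gripper open.
Joint ranges: [-3.01, 3.01], [-1.01, 2.22], [0.06, 2.58], [-1.02, 4.17], [0.09, 2.62], [-3.14, 3.14]. Speed limits (rad/s): [2.57, 2.57, 3.14, 3.14, 3.14, 3.14].

INTERFACE

Orientations are given as a rotation vector (axis times angle).
In Python, from station import ctrl gives the robot as it stands. The module is installed in compiled form; this text tells all that it offers.
- The arm moves only by the tool drive_tool, never from a script. Its argument "steps" is a list of rows, each an object with "translation": the shift along the tool's x, y, z normalised to -1 to 1, where 1 is 4 cm, a list of three; "angular": the turn, a rotation vector about the tool's x, y, z normalised to -1 to 1, where 1 is 8 degrees, a list of three; "gripper": the opening, from 0 (shut) to 1 (fully open). In form: [{"translation": [dx, dy, dz], "angular": [wx, wy, wz], "gripper": gripper}, ...]. A call has 1 to 8 rows; each row shifts and turns the commanded pose from where the row before left it, along the tool's axes as they then stand; what a row does not reach is not made up. A row lasts 1/8 s, in which the tool goes at most 62.5 mm and 10.7 degrees, less where a joint would pass 70% of its speed; a pose out of reach is approached as far as the arm can. A call with a number of a shift or a turn outside -1 to 1 is refused whole. A call with a gripper value outside its range is refused whole. The fingers move at their own pace and stop on an object; "force" is the grip in N (left out, the last holds). Time passes only in rows, so rows that do not move let the fingers close. It gives the time, the measured TCP pose, the force, the opening and the grip force at its end, in the units of the state.
- ctrl.get_obs(): the state, without advancing time (a new reading comes with each control period).
- ctrl.get_image(name): name is "scene" or "top" or "wrist"; returns a dict with "color" (420x560x3 uint8, red, green, blue), "depth" (420x560 float32, m along the optical axis (not along the pixel's ray), 0 where there is no reading), "fx", "fy", "cx", "cy" (pixels), "k1" (the pictures are not rectified: a ray, as slopes to the right and down, at radius r is drawn at 1 + k1 r^2 times it, then the intrinsics apply), "R" (3x3) and "t" (3): a world point X has camera coordinates R X + t. Camera axes: x right, y down, z forward; pixel columns grow to the right and rows downward; lengths in m; the calibration is good to about 2 mm. A picture is of the moment at which its call begins.
- ctrl.finish_job(): hands the job in; it is judged then, once.
The state is a dict: "t": time; "q": joint angles; "dq": joint speeds; "effort": joint torques, N m; "tool_pos": TCP position; "tool_rot": TCP orientation; "contact_force": force on the tool from outside, world axes, zero at the start; "wrist_torque": the same for the moment, N m; "opening": finger opening in m; "grip_force": force on a finger pad.
Only numpy, scipy, OpenCV 4.12 (cv2) and the standard library are available. Lean on these libraries where they do the work, as an engineer would, in place of code of your own. Each camera call takes 0.05 s, during which the arm holds its last target. There are 200 camera calls.

## Working session

There is one attempt and no reset: what is moved stays moved. The work goes in short steps, Python scripts to look and compute and a tool call to move; the robot and the scene stay as the last step left them, time stands still between calls to the robot, and variables do not carry over. Pictures are saved under pics/ and viewed, at most 14 in all, crops included, and the job is handed in when it is done.

Besides the shell and the picture viewer there is one more tool, called after "Call:" in YAML: its name, and indented under it one key for each argument. drive_tool: Moves the arm, as the interface text tells. Its arguments: {"type":"object","properties":{"steps":{"type":"array"},"force":{"type":"number"}},"required":["steps"]}

```bash
mkdir -p pics; cat > h.py <<'E'
import numpy as np, cv2
from station import ctrl
from scipy.spatial.transform import Rotation as Ro
def K(im): return np.array([[im['fx'],0,im['cx']],[0,im['fy'],im['cy']],[0,0,1.]])
def get(n,save=None):
    im=ctrl.get_image(n)
    if save: cv2.imwrite('pics/'+save,im['color'][:,:,::-1])
    return im
def slopes(im,uv):
    d=(np.atleast_2d(np.array(uv,float))-[im['cx'],im['cy']])/[im['fx'],im['fy']]
    s=d.copy()
    for _ in range(20): s=d/(1+im['k1']*(s**2).sum(1,keepdims=True))
    return s
def plane(im,uv,z):
    s=slopes(im,uv); d=np.c_[s,np.ones(len(s))]@im['R']; c=-im['R'].T@im['t']
    return c+d*((z-c[2])/d[:,2:])
def depthpts(im):
    H,W=im['depth'].shape; u,v=np.meshgrid(np.arange(W),np.arange(H))
    s=slopes(im,np.c_[u.ravel(),v.ravel()]); z=im['depth'].reshape(-1,1).astype(float)
    P=(np.c_[s,np.ones(len(s))]*z-im['t'])@im['R']; P[z[:,0]==0]=np.nan
    return P.reshape(H,W,3)
def proj(im,X):
    c=np.atleast_2d(X)@im['R'].T+im['t']; s=c[:,:2]/c[:,2:]
    s=s*(1+im['k1']*(s**2).sum(1,keepdims=True)); return s*[im['fx'],im['fy']]+[im['cx'],im['cy']]
E
python3 - <<'E'
from h import *
for n in('scene','top','wrist'):
    im=get(n,n+'0.png'); np.savez(n+'0.npz',**im); print(n,-im['R'].T@im['t'],im['R'][2],im['fx'],im['k1'])
o=ctrl.get_obs();print(o,ctrl.grip_point_offset)
E
```

```text
scene [ 1.41459037 -0.51541024  0.90636556] [-0.70626977  0.3726612  -0.60191913] 493.7453726693188 -0.1547991027345834
top [ 0.3618971  -0.04804895  1.12581994] [ 0.15607434  0.02841462 -0.98733652] 406.9125266098723 -0.10819151153535989
wrist [0.14456636 0.61152293 0.37290613] [ 0.2423656  -0.0870838  -0.96626877] 358.5517372036172 -0.03988562406074553
{'t': 0.15, 'q': array([ 1.11598783e+00,  5.32635719e-02,  1.61398506e+00, -2.53409697e-05,
        1.47597527e+00, -1.18974060e-01]), 'dq': array([-0.00121866, -0.00021608, -0.00300869, -0.00040725, -0.00028276,
        0.0005112 ]), 'effort': array([ 9.63114835e-04, -3.94248426e+01, -3.70719445e+01, -1.05639047e-04,
        4.72553453e-03, -2.63420918e-05]), 'tool_pos': array([0.20575038, 0.58965067, 0.23030538]), 'tool_rot': array([-5.24974943e-01, -3.09697458e+00,  2.46848692e-03]), 'contact_force': array([ 0.05443708,  0.22905695, -0.74984291]), 'wrist_torque': array([ 0.03559754, -0.00249101,  0.04124385]), 'grip_force': 0.0, 'opening': 0.08560295688351392} 0.0187
```

View pics/top0.png

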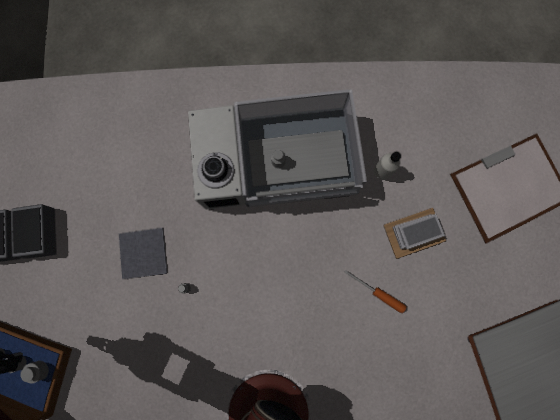

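View pics/scene0.png

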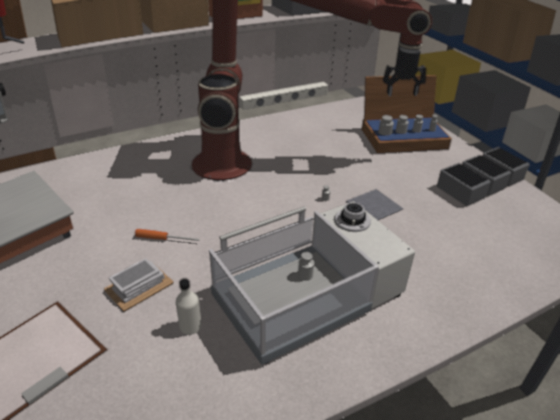

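```bash
python3 - <<'E'
from h import *
im=dict(np.load('top0.npz'))
c=im['color'][85:220,180:460,::-1]; 
g=np.vstack([cv2.resize(c,None,fx=2.85,fy=2.85,interpolation=cv2.INTER_CUBIC)]); 
s=np.load('scene0.npz')['color'][190:350,90:420,::-1]; s=cv2.resize(s,None,fx=1.25,fy=1.25)
o=np.zeros((595,800,3),np.uint8); o[:g.shape[0],:g.shape[1]]=cv2.convertScaleAbs(g,alpha=1.3); o[388:388+s.shape[0],:s.shape[1]]=s; cv2.imwrite('pics/c1.png',o)
P=depthpts(im)
for n,uv in dict(weight=(278,157),mat=(143,253),small=(184,288),stack=(425,232),ring=(216,168),bottle=(397,156),tray=(310,170),filt=(235,120),knob=(282,153),rw=(300,100)).items(): print(n,P[uv[1],uv[0]].round(4))
# filter/box top by depth
Z=P[...,2]
def rect(m,name):
    m=cv2.morphologyEx(m.astype(np.uint8),cv2.MORPH_OPEN,np.ones((3,3)))
    cs=cv2.findContours(m,cv2.RETR_EXTERNAL,cv2.CHAIN_APPROX_NONE)[0]
    c=max(cs,key=cv2.contourArea)[:,0]
    z=np.nanmedian(Z[m>0]); pts=plane(im,c,z)[:,:2].astype(np.float32)
    r=cv2.minAreaRect(pts*1000); print(name,z,r)
U,V=np.meshgrid(np.arange(560),np.arange(420))
B=lambda a,b,c,d:(U>a)&(U<b)&(V>c)&(V<d)
rect((abs(Z-.15)<.008)&B(180,260,95,215),'filter')
rect((abs(Z-.062)<.006)&B(245,360,110,200),'tray')
col=im['color'].astype(int)
print(col[253,143],col[253,110],col[180,310],col[240,440],col[232,425])
rect((abs(col-col[253,143]).sum(2)<40)&B(100,190,215,290),'mat')
rect((Z>.005)&B(375,455,200,265),'board')
rect((Z>.017)&B(375,455,200,265),'stack')
print(Z[215:250:4,395:450:5].round(3))
E
```

```text
weight [ 0.6633 -0.0433  0.129 ]
mat [0.4356 0.344  0.0014]
small [0.3378 0.2146 0.0474]
stack [ 0.4703 -0.4311  0.0479]
ring [0.6222 0.1049 0.1911]
bottle [ 0.6515 -0.3396  0.1514]
tray [ 0.6449 -0.1282  0.0615]
filt [0.7594 0.0637 0.1475]
knob [ 0.6744 -0.0538  0.1264]
rw [ 0.8117 -0.1041  0.1399]
filter 0.14998869003176551 ((675.84423828125, 115.50484466552734), (239.7994842529297, 121.14318084716797), 5.166076183319092)
tray 0.062107502864569786 ((680.638427734375, -96.08924865722656), (131.42845153808594, 261.2709045410156), 5.006337642669678)
[64 64 70] [116 110 109] [31 31 32] [66 51 35] [71 70 72]
mat 0.005253847603928521 ((434.7650451660156, 345.98358154296875), (130.7857208251953, 127.47525787353516), 6.317785263061523)
board 0.043523667439554846 ((470.117431640625, -404.6092224121094), (95.85971069335938, 149.74798583984375), 17.45221710205078)
stack 0.04986307951456699 ((472.8822326660156, -412.5784606933594), (67.13373565673828, 128.35179138183594), 16.489002227783203)
[[-0.004  0.    -0.001  0.001  0.011  0.009  0.011  0.042  0.048  0.001
  -0.002]
 [-0.004  0.015  0.009  0.011  0.008  0.038  0.048  0.049  0.047 -0.
  -0.005]
 [ 0.009  0.009  0.038  0.049  0.05   0.051  0.048  0.054  0.052 -0.
  -0.001]
 [ 0.041  0.049  0.051  0.051  0.051  0.05   0.05   0.049  0.051  0.048
  -0.001]
 [ 0.031  0.048  0.049  0.049  0.049  0.052  0.052  0.052  0.053  0.05
  -0.002]
 [ 0.007  0.038  0.052  0.051  0.05   0.048  0.048  0.049  0.051  0.052
   0.004]
 [ 0.016  0.043  0.051  0.048  0.052  0.052  0.05   0.049  0.009  0.008
   0.   ]
 [ 0.01   0.042  0.046  0.049  0.052  0.052  0.008  0.015  0.012  0.001
   0.001]
 [ 0.006  0.028  0.033  0.051  0.01   0.015  0.01  -0.001  0.002 -0.001
  -0.001]]
```

View pics/c1.png

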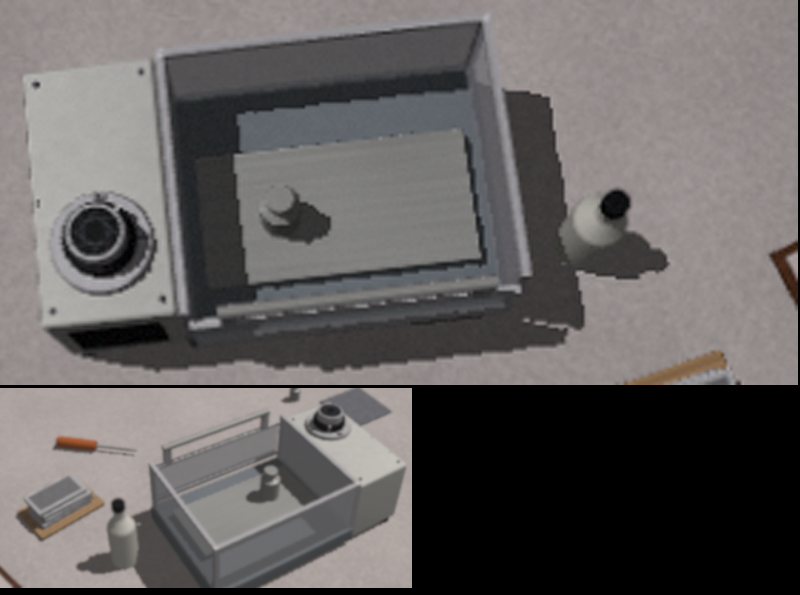

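```bash
cat >> h.py <<'E'
O=np.array([.6806,-.0961]); A=np.radians(5.1)
def hood(x,y): # mm in hood frame -> world
    return O+np.array([x*np.cos(A)-y*np.sin(A),x*np.sin(A)+y*np.cos(A)])/1000
def go(x,y,z,psi):
    o=ctrl.get_obs(); R=Ro.from_rotvec(o['tool_rot']).as_matrix(); a=np.radians(psi)
    T=np.array([[-np.sin(a),np.cos(a),0],[np.cos(a),np.sin(a),0],[0,0,-1.]])
    w=Ro.from_matrix(R.T@T).as_rotvec(degrees=True)/8
    d=T.T@(np.array([x,y,z])-o['tool_pos'])/.04
    print('pos',o['tool_pos'].round(4),'t',round(o['t'],2),'psi',round(np.degrees(np.arctan2(R[1,1],R[0,1])),1),'turn',w.round(2),'then shift',d.round(2),'F',o['contact_force'].round(1),'open',round(o['opening'],4),'grip',o['grip_force'])
E
python3 - <<'E'
from h import *
go(*hood(-113,0),.25,5.1)
im=dict(np.load('top0.npz'));sc=dict(np.load('scene0.npz'))
for y in(-110,0,110):
  p=np.r_[hood(-113,y),.174]; print(proj(im,p),proj(sc,p),p)
# weight: knob top & ring circle
P=depthpts(im);Z=P[...,2];U,V=np.meshgrid(np.arange(560),np.arange(420))
m=(U>265)&(U<300)&(V>140)&(V<180)&(Z>.118); print('knob',np.nanmean(P[m],0),m.sum())
m=(U>190)&(U<245)&(V>140)&(V<195)&(Z>.18); print('coll top',np.nanmean(P[m],0),m.sum(), (np.nanmax(P[m],0)+np.nanmin(P[m],0))/2)
# expected ring
P2=depthpts(sc);Z2=P2[...,2];p=proj(sc,np.nanmean(P[m],0))[0].astype(int);print(p)
E
```

```text
pos [0.2058 0.5897 0.2303] t 0.15 psi 70.8 turn [-0.01  0.01  8.21] then shift [-18.13   7.48  -0.49] F [ 0.1  0.2 -0.7] open 0.0856 grip 0.0
[[350.68133349 184.02100362]] [[223.56401087 237.85122146]] [ 0.57782573 -0.21570957  0.174     ]
[[305.07674213 189.20721466]] [[264.32032341 223.18068153]] [ 0.56804736 -0.10614506  0.174     ]
[[259.31309219 194.46747703]] [[302.03508455 209.59952436]] [0.55826899 0.00341946 0.174     ]
knob [ 0.66991813 -0.04229289  0.12742265] 86
coll top [0.62627944 0.11205276 0.19003434] 354 [0.62741333 0.11246426 0.18782763]
[353 208]
```

Call:
drive_tool:
  steps:
    - {"translation": [0, 0, -0.1], "angular": [0, 0, 1], "gripper": 1}
    - {"translation": [0, 0, -0.1], "angular": [0, 0, 1], "gripper": 1}
    - {"translation": [0, 0, -0.1], "angular": [0, 0, 1], "gripper": 1}
    - {"translation": [0, 0, -0.1], "angular": [0, 0, 1], "gripper": 1}
    - {"translation": [0, 0, -0.1], "angular": [0, 0, 1], "gripper": 1}
    - {"translation": [0, 0, -0.1], "angular": [0, 0, 1], "gripper": 1}
    - {"translation": [0, 0, -0.1], "angular": [0, 0, 1], "gripper": 1}
    - {"translation": [0, 0, -0.1], "angular": [0, 0, 1], "gripper": 1}

```text
t: 1.15
tool_pos: [0.2059, 0.5898, 0.2629]
tool_rot: [2.092, 2.344, -0.001]
contact_force: [0.0, 0.5, -0.3]
opening: 0.0855
grip_force: 0.0
```

Call:
drive_tool:
  steps:
    - {"translation": [-0.9, 0.4, 0], "angular": [0, 0, 0.2], "gripper": 1}
    - {"translation": [-0.9, 0.4, 0], "angular": [0, 0, 0], "gripper": 1}
    - {"translation": [-0.9, 0.4, 0], "angular": [0, 0, 0], "gripper": 1}
    - {"translation": [-0.9, 0.4, 0], "angular": [0, 0, 0], "gripper": 1}
    - {"translation": [-0.9, 0.4, 0], "angular": [0, 0, 0], "gripper": 1}
    - {"translation": [-0.9, 0.4, 0], "angular": [0, 0, 0], "gripper": 1}
    - {"translation": [-0.9, 0.4, 0], "angular": [0, 0, 0], "gripper": 1}
    - {"translation": [-0.9, 0.4, 0], "angular": [0, 0, 0], "gripper": 1}

```text
t: 2.15
tool_pos: [0.3606, 0.3141, 0.263]
tool_rot: [-2.119, -2.319, 0.0]
contact_force: [0.8, -0.8, -0.1]
opening: 0.0854
grip_force: 0.0
```

Call:
drive_tool:
  steps:
    - {"translation": [-0.9, 0.4, 0], "angular": [0, 0, 0], "gripper": 0.6}
    - {"translation": [-0.9, 0.4, 0], "angular": [0, 0, 0], "gripper": 0.6}
    - {"translation": [-0.9, 0.4, 0], "angular": [0, 0, 0], "gripper": 0.6}
    - {"translation": [-0.9, 0.4, 0], "angular": [0, 0, 0], "gripper": 0.6}
    - {"translation": [-0.9, 0.4, 0], "angular": [0, 0, 0], "gripper": 0.6}
    - {"translation": [-0.9, 0.4, 0], "angular": [0, 0, 0], "gripper": 0.6}
    - {"translation": [-0.9, 0.4, 0], "angular": [0, 0, 0], "gripper": 0.6}
    - {"translation": [-0.9, 0.4, 0], "angular": [0, 0, 0], "gripper": 0.6}

```text
t: 3.15
tool_pos: [0.514, 0.0388, 0.263]
tool_rot: [-2.119, -2.319, 0.0]
contact_force: [-0.4, -0.3, 0.8]
opening: 0.0513
grip_force: 0.0
```

```bash
python3 - <<'E'
from h import *
go(*hood(-113,0),.153,5.1); print(ctrl.get_obs()['q'].round(2))
E
```

```text
pos [0.514  0.0388 0.263 ] t 3.15 psi 5.2 turn [-0.   -0.    0.01] then shift [-3.73  1.02  2.75] F [-0.4 -0.3  0.8] open 0.0513 grip 0.0
[-0.07 -0.23  1.83  0.    1.55 -0.16]
```

Call:
drive_tool:
  steps:
    - {"translation": [-0.93, 0.25, 0], "angular": [0, 0, 0], "gripper": 0.6}
    - {"translation": [-0.93, 0.25, 0], "angular": [0, 0, 0], "gripper": 0.6}
    - {"translation": [-0.93, 0.25, 0], "angular": [0, 0, 0], "gripper": 0.6}
    - {"translation": [-0.94, 0.26, 0], "angular": [0, 0, 0], "gripper": 0.6}
    - {"translation": [0, 0, 0.9], "angular": [0, 0, 0], "gripper": 0.6}
    - {"translation": [0, 0, 0.9], "angular": [0, 0, 0], "gripper": 0.6}
    - {"translation": [0, 0, 0.9], "angular": [0, 0, 0], "gripper": 0.6}
    - {"translation": [0, 0, 0], "angular": [0, 0, 0], "gripper": 0.6}

```text
t: 4.15
tool_pos: [0.5647, -0.1042, 0.1512]
tool_rot: [-2.114, -2.314, 0.005]
contact_force: [-1.2, -0.4, -1.1]
opening: 0.0514
grip_force: 0.0
```

Call:
drive_tool:
  force: 30
  steps:
    - {"translation": [0, 0, 0], "angular": [0, 0, 0], "gripper": 0}
    - {"translation": [0, 0, 0], "angular": [0, 0, 0], "gripper": 0}
    - {"translation": [0, 0, 0], "angular": [0, 0, 0], "gripper": 0}
    - {"translation": [0, 0, 0], "angular": [0, 0, 0], "gripper": 0}
    - {"translation": [0, 0, 0], "angular": [0, 0, 0], "gripper": 0}

```text
t: 4.78
tool_pos: [0.5687, -0.1053, 0.1578]
tool_rot: [2.117, 2.317, 0.003]
contact_force: [0.6, 0.2, 6.1]
opening: 0.0106
grip_force: 29.5
```

Call:
drive_tool:
  steps:
    - {"translation": [0, -0.49, 0.04], "angular": [0, 0, 0], "gripper": 0}
    - {"translation": [0, -0.47, 0.12], "angular": [0, 0, 0], "gripper": 0}
    - {"translation": [0, -0.45, 0.19], "angular": [0, 0, 0], "gripper": 0}
    - {"translation": [0, -0.41, 0.26], "angular": [0, 0, 0], "gripper": 0}
    - {"translation": [0, -0.37, 0.32], "angular": [0, 0, 0], "gripper": 0}
    - {"translation": [0, -0.31, 0.38], "angular": [0, 0, 0], "gripper": 0}
    - {"translation": [0, -0.25, 0.42], "angular": [0, 0, 0], "gripper": 0}
    - {"translation": [0, -0.19, 0.51], "angular": [0, 0, 0], "gripper": 0}

```text
t: 5.78
tool_pos: [0.4518, -0.1157, 0.0665]
tool_rot: [2.117, 2.316, 0.005]
contact_force: [9.9, 5.7, 53.9]
opening: 0.0109
grip_force: 38.9
```

Call:
drive_tool:
  steps:
    - {"translation": [0, 0, 0.05], "angular": [0, 0, 0], "gripper": 0}
    - {"translation": [0, 0, 0], "angular": [0, 0, 0], "gripper": 0}
    - {"translation": [0, 0, 0], "angular": [0, 0, 0], "gripper": 0}

```text
t: 6.15
tool_pos: [0.452, -0.1159, 0.0653]
tool_rot: [2.117, 2.317, 0.004]
contact_force: [3.3, 1.2, 6.5]
opening: 0.0104
grip_force: 32.6
```

```bash
python3 - <<'E'
from h import *
go(*hood(-230.5,0),.0686,5.1); get('scene','s2.png')
E
```

```text
pos [ 0.452  -0.1159  0.0653] t 6.15 psi 5.2 turn [0.03 0.01 0.01] then shift [-0.02 -0.03 -0.08] F [3.3 1.2 6.5] open 0.0104 grip 32.637938261032104
```

View pics/s2.png

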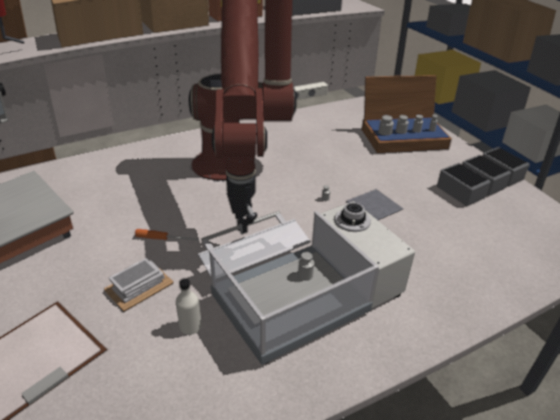

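Call:
drive_tool:
  steps:
    - {"translation": [0, 0, 0], "angular": [0, 0, 0], "gripper": 0.32}
    - {"translation": [0, 0, 0], "angular": [0, 0, 0], "gripper": 0.32}
    - {"translation": [0, 0, 0], "angular": [0, 0, 0], "gripper": 0.32}
    - {"translation": [0, 0, -0.5], "angular": [0, 0, 0], "gripper": 0.32}
    - {"translation": [0, 0, -1], "angular": [0, 0, 0], "gripper": 0.32}
    - {"translation": [0, 0, -1], "angular": [0, 0, 0], "gripper": 0.32}
    - {"translation": [0, 0, -1], "angular": [0, 0, -0.9], "gripper": 1}
    - {"translation": [0, 0, 0], "angular": [0, 0, -1], "gripper": 1}

```text
t: 7.2
tool_pos: [0.452, -0.1165, 0.2079]
tool_rot: [1.784, 2.577, 0.002]
contact_force: [-0.5, -0.3, -0.7]
opening: 0.0624
grip_force: 0.0
```

Call:
drive_tool:
  steps:
    - {"translation": [0, 0, 0], "angular": [0, 0, -1], "gripper": 1}
    - {"translation": [0, 0, 0], "angular": [0, 0, -1], "gripper": 1}
    - {"translation": [0, 0, 0], "angular": [0, 0, -1], "gripper": 1}
    - {"translation": [0, 0, 0], "angular": [0, 0, -1], "gripper": 1}
    - {"translation": [0, 0, 0], "angular": [0, 0, -1], "gripper": 1}
    - {"translation": [0, 0, 0], "angular": [0, 0, 0], "gripper": 1}

```text
t: 7.95
tool_pos: [0.4498, -0.1155, 0.2032]
tool_rot: [-0.806, -3.035, 0.0]
contact_force: [-0.3, -0.0, 0.4]
opening: 0.0855
grip_force: 0.0
```

```bash
python3 - <<'E'
from h import *
go(.670,-.042,.20,60)
im=get('wrist','w1.png'); np.savez('w1.npz',**im)
P=depthpts(im);Z=P[...,2]
d=np.hypot(P[...,0]-.67,P[...,1]+.042)
for lo,hi in((.118,.132),(.08,.118)):
  m=(d<.04)&(Z>lo)&(Z<hi); print(m.sum(),np.nanmean(P[m],0) if m.any() else 0,np.nanmin(P[m],0),np.nanmax(P[m],0))
sc=get('scene'); P=depthpts(sc); Z=P[...,2]; d=np.hypot(P[...,0]-.67,P[...,1]+.042); m=(d<.04)&(Z>.118)&(Z<.132); print(m.sum(),np.nanmean(P[m],0))
E
```

```text
pos [ 0.4498 -0.1155  0.2032] t 7.95 psi 60.3 turn [-0.   -0.01  0.03] then shift [-3.85  4.34  0.08] F [-0.3 -0.   0.4] open 0.0855 grip 0.0
398 [ 0.66335057 -0.04737119  0.12580772] [ 0.65775098 -0.05725815  0.11861307] [ 0.67489866 -0.03877402  0.12910602]
117 [ 0.67187167 -0.05385659  0.11010519] [ 0.66316102 -0.06005713  0.10553237] [ 0.68580541 -0.04718703  0.11795643]
91 [ 0.67417455 -0.04611969  0.12798511]
```

View pics/w1.png

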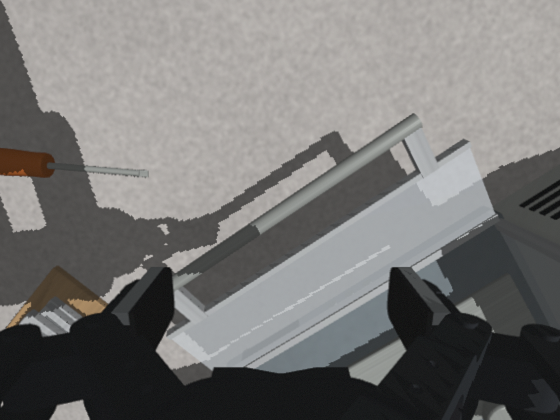

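Call:
drive_tool:
  steps:
    - {"translation": [-0.78, 0.85, 0], "angular": [0, 0, 0], "gripper": 1}
    - {"translation": [-0.78, 0.85, 0], "angular": [0, 0, 0], "gripper": 1}
    - {"translation": [-0.78, 0.85, 0], "angular": [0, 0, 0], "gripper": 1}
    - {"translation": [-0.77, 0.86, 0], "angular": [0, 0, 0], "gripper": 1}
    - {"translation": [-0.77, 0.86, 0], "angular": [0, 0, 0], "gripper": 1}
    - {"translation": [0, 0, 0], "angular": [0, 0, 0], "gripper": 1}

```text
t: 8.8
tool_pos: [0.6711, -0.0429, 0.2022]
tool_rot: [-0.803, -3.036, 0.0]
contact_force: [-0.8, 0.2, -0.4]
opening: 0.0853
grip_force: 0.0
```

```bash
python3 - <<'E'
from h import *
go(.6695,-.045,.083,60)
im=get('wrist','w2.png')
c=im['color'][:,:,::-1]
P=depthpts(im);Z=P[...,2];d=np.hypot(P[...,0]-.67,P[...,1]+.045)
for lo,hi in((.120,.132),(.085,.104)):
  m=(d<.05)&(Z>lo)&(Z<hi); print(m.sum(),np.nanmean(P[m],0) if m.any() else 0,np.nanmin(P[m],0),np.nanmax(P[m],0))
E
```

```text
pos [ 0.6711 -0.0429  0.2022] t 8.8 psi 60.4 turn [-0.   -0.01  0.05] then shift [ 0.01 -0.07  2.98] F [-0.8  0.2 -0.4] open 0.0853 grip 0.0
1372 [ 0.67078331 -0.04327409  0.1275908 ] [ 0.65825728 -0.05708368  0.12007421] [ 0.68466626 -0.03046693  0.13000813]
224 [ 0.65818362 -0.03607619  0.09473383] [ 0.6528145  -0.05799361  0.0850062 ] [ 0.6738757  -0.02500026  0.10397789]
```

View pics/w2.png

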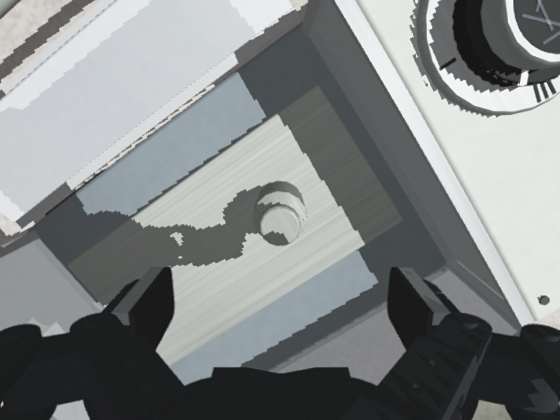

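Call:
drive_tool:
  force: 50
  steps:
    - {"translation": [0, 0, 0.9], "angular": [0, 0, 0], "gripper": 1}
    - {"translation": [0, 0, 0.9], "angular": [0, 0, 0], "gripper": 1}
    - {"translation": [0, 0, 0.8], "angular": [0, 0, 0], "gripper": 1}
    - {"translation": [0, 0, 0.4], "angular": [0, 0, 0], "gripper": 1}
    - {"translation": [0, 0, 0], "angular": [0, 0, 0], "gripper": 0}
    - {"translation": [0, 0, 0], "angular": [0, 0, 0], "gripper": 0}
    - {"translation": [0, 0, 0], "angular": [0, 0, 0], "gripper": 0}
    - {"translation": [0, 0, 0], "angular": [0, 0, 0], "gripper": 0}

```text
t: 9.85
tool_pos: [0.6712, -0.0438, 0.0863]
tool_rot: [0.802, 3.033, 0.001]
contact_force: [1.2, 2.0, 6.1]
opening: 0.0359
grip_force: 50.6
```

Call:
drive_tool:
  steps:
    - {"translation": [0, 0, 0], "angular": [0, 0, 0], "gripper": 0}
    - {"translation": [0, 0, -0.5], "angular": [0, 0, 0], "gripper": 0}
    - {"translation": [0, 0, -1], "angular": [0, 0, 0], "gripper": 0}
    - {"translation": [0, 0, -1], "angular": [0, 0, 0], "gripper": 0}
    - {"translation": [0, 0, -1], "angular": [0, 0, 0], "gripper": 0}
    - {"translation": [0, 0, 0], "angular": [0, 0, 0], "gripper": 0}

```text
t: 10.6
tool_pos: [0.6715, -0.0443, 0.2286]
tool_rot: [0.802, 3.029, 0.001]
contact_force: [0.0, -0.1, -4.2]
opening: 0.0364
grip_force: 51.1
```

```bash
python3 - <<'E'
from h import *
go(.435,.346,.22,60)
E
```

```text
pos [ 0.6715 -0.0443  0.2286] t 10.6 psi 60.4 turn [0.02 0.05 0.04] then shift [10.    5.49  0.21] F [ 0.  -0.1 -4.2] open 0.0364 grip 51.144492560997605
```

Call:
drive_tool:
  steps:
    - {"translation": [0, 0, -0.8], "angular": [0, 0, 0], "gripper": 0}
    - {"translation": [0.6, 0.3, -0.2], "angular": [0, 0, 0], "gripper": 0}
    - {"translation": [0.85, 0.47, 0], "angular": [0, 0, 0], "gripper": 0}
    - {"translation": [0.85, 0.47, 0], "angular": [0, 0, 0], "gripper": 0}
    - {"translation": [0.85, 0.47, 0], "angular": [0, 0, 0], "gripper": 0}
    - {"translation": [0.85, 0.47, 0], "angular": [0, 0, 0], "gripper": 0}
    - {"translation": [0.85, 0.47, 0], "angular": [0, 0, 0], "gripper": 0}
    - {"translation": [0.85, 0.47, 0], "angular": [0, 0, 0], "gripper": 0}

```text
t: 11.6
tool_pos: [0.5309, 0.178, 0.2601]
tool_rot: [-0.803, -3.032, 0.004]
contact_force: [0.5, 0.4, -4.0]
opening: 0.0362
grip_force: 51.2
```

Call:
drive_tool:
  steps:
    - {"translation": [0.85, 0.47, 0.3], "angular": [0, 0, 0], "gripper": 0}
    - {"translation": [0.85, 0.47, 0.6], "angular": [0, 0, 0], "gripper": 0}
    - {"translation": [0.85, 0.47, 0.8], "angular": [0, 0, 0], "gripper": 0}
    - {"translation": [0.85, 0.47, 0.8], "angular": [0, 0, 0], "gripper": 0}
    - {"translation": [0.8, 0.47, 0.6], "angular": [0, 0, 0], "gripper": 0}
    - {"translation": [0, 0, 0], "angular": [0, 0, 0], "gripper": 0}

```text
t: 12.35
tool_pos: [0.4288, 0.3417, 0.1335]
tool_rot: [-0.796, -3.031, 0.012]
contact_force: [1.0, -0.1, -5.4]
opening: 0.0361
grip_force: 51.5
```

```bash
python3 - <<'E'
from h import *
go(.435,.346,.033,60)
E
```

```text
pos [0.4288 0.3417 0.1335] t 12.35 psi 60.6 turn [-0.07 -0.04  0.07] then shift [-0.08  0.17  2.51] F [ 1.  -0.1 -5.4] open 0.0361 grip 51.487327544018626
```

Call:
drive_tool:
  steps:
    - {"translation": [-0.08, 0.15, 0.8], "angular": [-0.07, -0.04, 0], "gripper": 0}
    - {"translation": [0, 0, 0.8], "angular": [0, 0, 0], "gripper": 0}
    - {"translation": [0, 0, 0.6], "angular": [0, 0, 0], "gripper": 0}
    - {"translation": [0, 0, 0.2], "angular": [0, 0, 0], "gripper": 0}
    - {"translation": [0, 0, 0.1], "angular": [0, 0, 0], "gripper": 0}
    - {"translation": [0, 0, 0], "angular": [0, 0, 0], "gripper": 0}
    - {"translation": [0, 0, 0], "angular": [0, 0, 0], "gripper": 0}

```text
t: 13.22
tool_pos: [0.4408, 0.3466, 0.041]
tool_rot: [0.801, 3.028, 0.015]
contact_force: [-0.0, 0.3, -4.3]
opening: 0.0361
grip_force: 51.5
```

```bash
python3 - <<'E'
from h import *
go(.435,.346,.030,60)
E
```

```text
pos [0.4408 0.3466 0.041 ] t 13.22 psi 60.4 turn [0.08 0.05 0.04] then shift [ 0.12 -0.09  0.27] F [-0.   0.3 -4.3] open 0.0361 grip 51.485971715301275
```

Call:
drive_tool:
  steps:
    - {"translation": [0.1, -0.1, 0.15], "angular": [0.08, 0.05, 0], "gripper": 0}
    - {"translation": [0, 0, 0.1], "angular": [0, 0, 0], "gripper": 0}
    - {"translation": [0, 0, 0.05], "angular": [0, 0, 0], "gripper": 0}
    - {"translation": [0, 0, 0], "angular": [0, 0, 0], "gripper": 0}

```text
t: 13.72
tool_pos: [0.4342, 0.3447, 0.0294]
tool_rot: [-0.802, -3.034, 0.004]
contact_force: [-7.0, -4.8, 8.6]
opening: 0.036
grip_force: 52.7
```

```bash
python3 - <<'E'
from h import *
go(.435,.346,.030,60)
E
```

```text
pos [0.4342 0.3447 0.0294] t 13.72 psi 60.4 turn [-0.02 -0.02  0.05] then shift [-0.    0.04 -0.02] F [-7.  -4.8  8.6] open 0.036 grip 52.74552661925554
```

Call:
drive_tool:
  steps:
    - {"translation": [0, 0, 0], "angular": [0, 0, 0], "gripper": 1}
    - {"translation": [0, 0, 0], "angular": [0, 0, 0], "gripper": 1}
    - {"translation": [0, 0, 0], "angular": [0, 0, 0], "gripper": 1}
    - {"translation": [0, 0, -0.4], "angular": [0, 0, 0], "gripper": 1}
    - {"translation": [0, 0, -1], "angular": [0, 0, 0], "gripper": 1}
    - {"translation": [0, 0, -1], "angular": [0, 0, 0], "gripper": 1}
    - {"translation": [0, 0, -1], "angular": [0, 0, 0.6], "gripper": 1}
    - {"translation": [0, 0, -0.7], "angular": [0, 0, 1], "gripper": 1}

```text
t: 14.72
tool_pos: [0.4357, 0.3453, 0.1955]
tool_rot: [1.143, 2.925, 0.003]
contact_force: [0.2, 0.5, 1.0]
opening: 0.0852
grip_force: 0.0
```

```bash
python3 - <<'E'
from h import *
im=get('top'); c=im['color']
P=depthpts(im);Z=P[...,2]
m=(np.hypot(P[...,0]-.435,P[...,1]-.346)<.05)&(Z>.03); print('weight',np.nanmean(P[m],0),np.nanmax(Z[m]))
out=[cv2.resize(c[195:270,370:470,::-1],None,fx=8,fy=8,interpolation=cv2.INTER_CUBIC)]
cv2.imwrite('pics/st.png',cv2.convertScaleAbs(out[0],alpha=1.5))
go(.473,-.413,.25,16.5)
E
```

```text
weight [0.42655698 0.33879931 0.44979729] 0.523143463818749
pos [0.4374 0.3463 0.1996] t 14.78 psi 47.1 turn [ 0.06 -0.    3.83] then shift [-18.45  -4.54  -1.26] F [0.8 0.5 2.5] open 0.0854 grip 0.0
```

View pics/st.png

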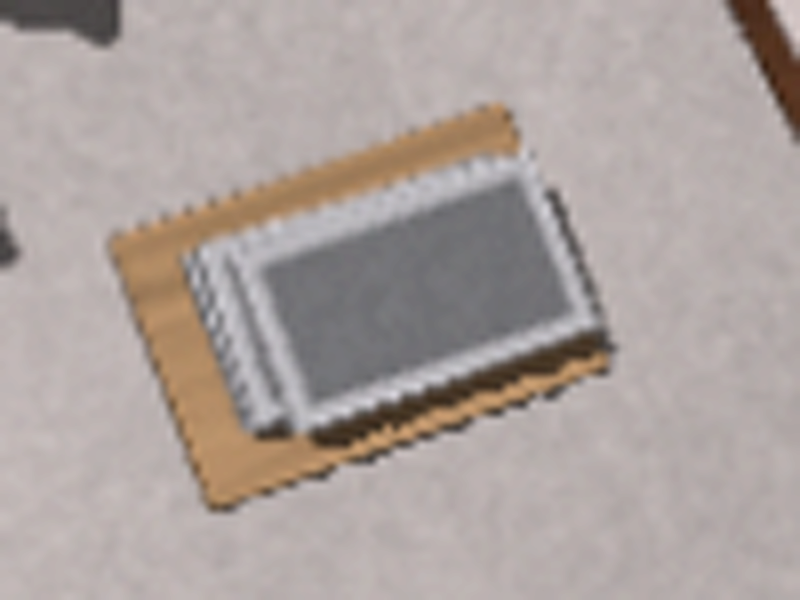

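```bash
cat >> h.py <<'E'
def panel(im,z,box):
    c=im['color'].astype(float); a,b,e,f=box; sub=c[e:f,a:b]
    k=6; sub=cv2.resize(sub,None,fx=k,fy=k,interpolation=cv2.INTER_CUBIC)
    m=((sub.max(2)-sub.min(2)<14)&(sub.mean(2)>50)&(sub.mean(2)<92)).astype(np.uint8)
    m=cv2.morphologyEx(m,cv2.MORPH_OPEN,np.ones((11,11)))
    for q in sorted(cv2.findContours(m,cv2.RETR_EXTERNAL,cv2.CHAIN_APPROX_NONE)[0],key=cv2.contourArea)[::-1][:2]:
        uv=(q[:,0]+.5)/k-.5+[a,e]
        r=cv2.minAreaRect((plane(im,uv,z)[:,:2]*1000).astype(np.float32)); print('panel',np.round(r[0],1),np.round(r[1],1),round(r[2],1))
E
python3 - <<'E'
from h import *
im=dict(np.load('top0.npz')); panel(im,.05,(375,455,200,265))
print(im['color'][232,425],im['color'][240,408])
im=get('top'); panel(im,.05,(375,455,200,265))
E
```

```text
panel [ 473.7 -421.4] [50.1 96.6] 17.0
panel [ 560.  -304.6] [5.5 2.7] 88.5
[71 70 72] [72 71 74]
panel [ 473.6 -421.4] [48.8 95.6] 17.0
```

Call:
drive_tool:
  steps:
    - {"translation": [0, 0, -0.2], "angular": [0, 0, 1], "gripper": 1}
    - {"translation": [0, 0, -0.2], "angular": [0, 0, 1], "gripper": 1}
    - {"translation": [0, 0, -0.2], "angular": [0, 0, 1], "gripper": 1}
    - {"translation": [0, 0, -0.2], "angular": [0, 0, 0.8], "gripper": 1}
    - {"translation": [-0.95, -0.2, 0], "angular": [0, 0, 0], "gripper": 1}
    - {"translation": [-0.95, -0.2, 0], "angular": [0, 0, 0], "gripper": 1}
    - {"translation": [-0.95, -0.2, 0], "angular": [0, 0, 0], "gripper": 1}
    - {"translation": [-0.95, -0.2, 0], "angular": [0, 0, 0], "gripper": 1}

```text
t: 15.82
tool_pos: [0.4487, 0.1889, 0.2229]
tool_rot: [-1.861, -2.529, 0.004]
contact_force: [0.6, 0.9, -0.1]
opening: 0.0855
grip_force: 0.0
```

Call:
drive_tool:
  steps:
    - {"translation": [-0.95, -0.2, 0], "angular": [0, 0, 0], "gripper": 1}
    - {"translation": [-0.95, -0.2, 0], "angular": [0, 0, 0], "gripper": 1}
    - {"translation": [-0.95, -0.2, 0], "angular": [0, 0, 0], "gripper": 1}
    - {"translation": [-0.95, -0.2, 0], "angular": [0, 0, 0], "gripper": 1}
    - {"translation": [-0.95, -0.2, 0], "angular": [0, 0, 0], "gripper": 1}
    - {"translation": [-0.95, -0.2, 0], "angular": [0, 0, 0], "gripper": 1}
    - {"translation": [-0.95, -0.2, 0], "angular": [0, 0, 0], "gripper": 1}
    - {"translation": [-0.95, -0.2, 0], "angular": [0, 0, 0], "gripper": 1}

```text
t: 16.82
tool_pos: [0.4773, -0.1204, 0.223]
tool_rot: [-1.862, -2.528, 0.003]
contact_force: [0.4, -0.8, 0.4]
opening: 0.0857
grip_force: 0.0
```

```bash
python3 - <<'E'
from h import *
im=get('top'); P=depthpts(im);Z=P[...,2]
m=(np.hypot(P[...,0]-.435,P[...,1]-.346)<.06)&(Z>.055)&(Z<.1); print('weight',np.nanmean(P[m],0),np.nanmax(Z[m]),m.sum())
panel(im,.005,(100,190,215,290))
go(.4737,-.4214,.037,17)
E
```

```text
weight [0.43508399 0.343695   0.06968864] 0.07735666413083077 93
panel [434.7 344. ] [131.7 131.7] 6.1
pos [ 0.4775 -0.1241  0.2231] t 16.88 psi 17.1 turn [-0.03  0.02  0.01] then shift [-7.08 -2.26  4.65] F [-1.2 -2.3  0.6] open 0.085 grip 0.0
```

Call:
drive_tool:
  steps:
    - {"translation": [-0.89, -0.28, 0.2], "angular": [0, 0, 0], "gripper": 1}
    - {"translation": [-0.89, -0.28, 0.2], "angular": [0, 0, 0], "gripper": 1}
    - {"translation": [-0.89, -0.28, 0.2], "angular": [0, 0, 0], "gripper": 1}
    - {"translation": [-0.89, -0.28, 0.2], "angular": [0, 0, 0], "gripper": 1}
    - {"translation": [-0.88, -0.28, 0.2], "angular": [0, 0, 0], "gripper": 1}
    - {"translation": [-0.88, -0.28, 0.2], "angular": [0, 0, 0], "gripper": 1}
    - {"translation": [-0.88, -0.28, 0.2], "angular": [0, 0, 0], "gripper": 1}
    - {"translation": [-0.88, -0.28, 0.2], "angular": [0, 0, 0], "gripper": 1}

```text
t: 17.88
tool_pos: [0.4752, -0.4169, 0.1588]
tool_rot: [-1.861, -2.528, 0.002]
contact_force: [0.9, 1.1, -0.3]
opening: 0.0855
grip_force: 0.0
```

```bash
python3 - <<'E'
from h import *
go(.4737,-.4214,.037,17)
im=get('wrist','w3.png')
E
```

```text
pos [ 0.4752 -0.4169  0.1588] t 17.88 psi 17.3 turn [-0.02 -0.01  0.03] then shift [-0.1  -0.07  3.04] F [ 0.9  1.1 -0.3] open 0.0855 grip 0.0
```

View pics/w3.png

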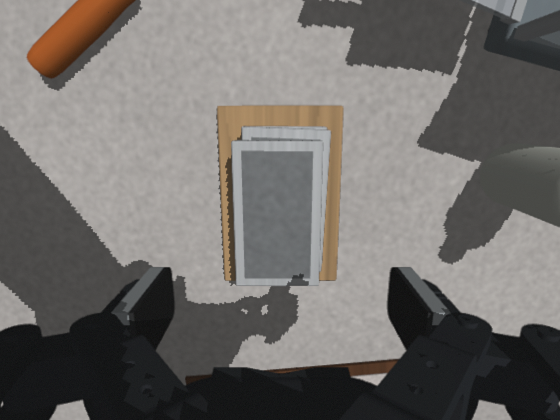

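Call:
drive_tool:
  force: 40
  steps:
    - {"translation": [-0.1, -0.07, 0.9], "angular": [0, 0, 0], "gripper": 1}
    - {"translation": [0, 0, 0.9], "angular": [0, 0, 0], "gripper": 1}
    - {"translation": [0, 0, 0.8], "angular": [0, 0, 0], "gripper": 1}
    - {"translation": [0, 0, 0.5], "angular": [0, 0, 0], "gripper": 1}
    - {"translation": [0, 0, 0], "angular": [0, 0, 0], "gripper": 1}

```text
t: 18.55
tool_pos: [0.4728, -0.4196, 0.0338]
tool_rot: [-1.861, -2.524, 0.001]
contact_force: [-1.2, 0.5, -0.3]
opening: 0.0854
grip_force: 0.0
```

```bash
python3 - <<'E'
from h import *
go(.4737,-.4214,.034,17)
E
```

```text
pos [ 0.4728 -0.4196  0.0338] t 18.55 psi 17.2 turn [-0.03 -0.03  0.03] then shift [-0.05  0.01 -0.  ] F [-1.2  0.5 -0.3] open 0.0854 grip 0.0
```

Call:
drive_tool:
  force: 40
  steps:
    - {"translation": [0, 0, 0], "angular": [0, 0, 0], "gripper": 0}
    - {"translation": [0, 0, 0], "angular": [0, 0, 0], "gripper": 0}
    - {"translation": [0, 0, 0], "angular": [0, 0, 0], "gripper": 0}
    - {"translation": [0, 0, -0.2], "angular": [0, 0, 0], "gripper": 0}
    - {"translation": [0, 0, -0.7], "angular": [0, 0, 0], "gripper": 0}
    - {"translation": [0, 0, -1], "angular": [0, 0, 0], "gripper": 0}
    - {"translation": [0, 0, 0], "angular": [0, 0, 0], "gripper": 0}

```text
t: 19.42
tool_pos: [0.4758, -0.4229, 0.1165]
tool_rot: [1.861, 2.523, -0.005]
contact_force: [0.4, 0.1, -0.8]
opening: 0.0628
grip_force: 44.2
```

```bash
python3 - <<'E'
from h import *
go(*hood(0,0),.20,5.1)
im=get('wrist','w4.png'); print(ctrl.get_obs()['grip_force'])
s=get('scene'); cv2.imwrite('pics/s4.png',np.hstack([im['color'][100:420,130:450,::-1],cv2.resize(s['color'][200:330,80:210,::-1],(320,320))]))
E
```

```text
pos [ 0.4758 -0.4229  0.1165] t 19.43 psi 17.2 turn [0.01 0.05 1.51] then shift [ 7.68  5.83 -2.09] F [ 0.4  0.1 -0.8] open 0.0628 grip 44.17362034320831
44.16609048843384
```

View pics/s4.png

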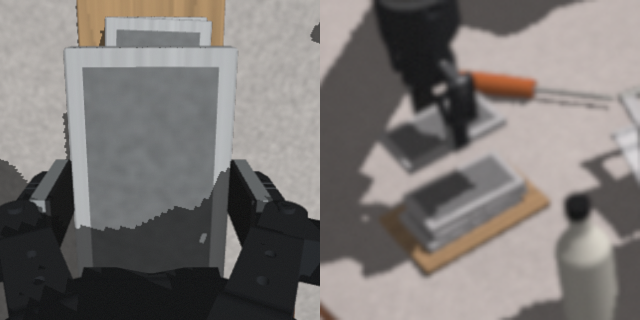

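Call:
drive_tool:
  steps:
    - {"translation": [0, 0, -1], "angular": [0, 0, 0.5], "gripper": 0}
    - {"translation": [0, 0, -1], "angular": [0, 0, 0.5], "gripper": 0}
    - {"translation": [0, 0, -1], "angular": [0, 0, 0.5], "gripper": 0}
    - {"translation": [0.75, 0.57, -0.1], "angular": [0, 0, 0], "gripper": 0}
    - {"translation": [0.75, 0.57, 0], "angular": [0, 0, 0], "gripper": 0}
    - {"translation": [0.75, 0.57, 0], "angular": [0, 0, 0], "gripper": 0}
    - {"translation": [0.75, 0.57, 0], "angular": [0, 0, 0], "gripper": 0}
    - {"translation": [0.75, 0.57, 0], "angular": [0, 0, 0], "gripper": 0}

```text
t: 20.52
tool_pos: [0.5738, -0.2596, 0.2327]
tool_rot: [-2.116, -2.315, 0.004]
contact_force: [0.2, -0.2, -0.3]
opening: 0.0621
grip_force: 44.5
```

Call:
drive_tool:
  steps:
    - {"translation": [0.75, 0.57, 0], "angular": [0, 0, 0], "gripper": 0}
    - {"translation": [0.75, 0.57, 0], "angular": [0, 0, 0], "gripper": 0}
    - {"translation": [0.75, 0.57, 0], "angular": [0, 0, 0], "gripper": 0}
    - {"translation": [0.75, 0.57, 0], "angular": [0, 0, 0], "gripper": 0}
    - {"translation": [0.65, 0.65, 0], "angular": [0, 0, 0], "gripper": 0}
    - {"translation": [0, 0, 0], "angular": [0, 0, 0], "gripper": 0}

```text
t: 21.28
tool_pos: [0.6777, -0.103, 0.2322]
tool_rot: [-2.112, -2.319, 0.006]
contact_force: [-0.4, -0.9, -1.1]
opening: 0.0626
grip_force: 44.5
```

```bash
python3 - <<'E'
from h import *
go(*hood(0,-10),.058,5.1)
im=get('top'); panel(im,.04,(375,455,200,265))
E
```

```text
pos [ 0.6777 -0.103   0.2322] t 21.27 psi 5.3 turn [-0.04 -0.01  0.03] then shift [-0.09  0.09  4.35] F [-0.4 -0.9 -1.1] open 0.0626 grip 44.51245844364166
panel [ 474.  -342.1] [ 91.1 175.9] 86.9
panel [ 535.7 -397.5] [65.  50.4] 88.6
```

Call:
drive_tool:
  steps:
    - {"translation": [-0.05, 0.05, 0.9], "angular": [0, 0, 0], "gripper": 0}
    - {"translation": [0, 0, 0.9], "angular": [0, 0, 0], "gripper": 0}
    - {"translation": [0, 0, 0.9], "angular": [0, 0, 0], "gripper": 0}
    - {"translation": [0, 0, 0.9], "angular": [0, 0, 0], "gripper": 0}
    - {"translation": [0, 0, 0.5], "angular": [0, 0, 0], "gripper": 0}
    - {"translation": [0, 0, 0.2], "angular": [0, 0, 0], "gripper": 0}
    - {"translation": [0, 0, 0.05], "angular": [0, 0, 0], "gripper": 0}
    - {"translation": [0, 0, 0], "angular": [0, 0, 0], "gripper": 0}

```text
t: 22.32
tool_pos: [0.6807, -0.1075, 0.0631]
tool_rot: [2.118, 2.318, -0.001]
contact_force: [-0.4, -0.2, -0.0]
opening: 0.0623
grip_force: 44.5
```

```bash
python3 - <<'E'
from h import *
go(*hood(0,-10),.058,5.1)
E
```

```text
pos [ 0.6807 -0.1075  0.0631] t 22.32 psi 5.2 turn [0.   0.01 0.01] then shift [0.04 0.02 0.13] F [-0.4 -0.2 -0. ] open 0.0623 grip 44.4929963350296
```

Call:
drive_tool:
  steps:
    - {"translation": [0, 0, 0.1], "angular": [0, 0, 0], "gripper": 0}
    - {"translation": [0, 0, 0.07], "angular": [0, 0, 0], "gripper": 0}
    - {"translation": [0, 0, 0], "angular": [0, 0, 0], "gripper": 0}

```text
t: 22.7
tool_pos: [0.6813, -0.1076, 0.0603]
tool_rot: [2.118, 2.318, -0.001]
contact_force: [-7.7, 1.6, 16.6]
opening: 0.0623
grip_force: 46.3
```

Call:
drive_tool:
  steps:
    - {"translation": [0, 0, 0], "angular": [0, 0, 0], "gripper": 1}
    - {"translation": [0, 0, 0], "angular": [0, 0, 0], "gripper": 1}
    - {"translation": [0, 0, 0], "angular": [0, 0, 0], "gripper": 1}
    - {"translation": [0, 0, -0.6], "angular": [0, 0, 0], "gripper": 1}
    - {"translation": [0, 0, -0.9], "angular": [0, 0, 0], "gripper": 1}
    - {"translation": [0, 0, -0.9], "angular": [0, 0, 0], "gripper": 1}
    - {"translation": [0, 0, -0.9], "angular": [0, 0, 0], "gripper": 1}
    - {"translation": [0, 0, -0.9], "angular": [0, 0, -0.5], "gripper": 1}

```text
t: 23.7
tool_pos: [0.6803, -0.1072, 0.226]
tool_rot: [2.034, 2.393, -0.001]
contact_force: [0.6, 0.6, 0.1]
opening: 0.0856
grip_force: 0.0
```

```bash
python3 - <<'E'
from h import *
go(.474,-.41,.12,17)
im=get('top'); 
c=im['color'];a=c[195:270,370:470,::-1];b=c[95:215,180:380,::-1]
o=np.hstack([cv2.resize(a,(400,300)),cv2.resize(b,(400,240)).copy() if 0 else cv2.copyMakeBorder(cv2.resize(b,(400,240)),0,60,0,0,cv2.BORDER_CONSTANT)])
cv2.imwrite('pics/a5.png',cv2.convertScaleAbs(o,alpha=1.4))
for z in(.04,): panel(im,z,(385,455,205,262))
E
```

```text
pos [ 0.6803 -0.1072  0.226 ] t 23.7 psi 9.3 turn [-0.    0.01 -0.97] then shift [-5.73 -7.15  2.65] F [0.6 0.6 0.1] open 0.0856 grip 0.0
panel [ 432.8 -353.3] [64.3 78. ] 86.6
panel [ 528.4 -395.9] [62.5 37.5] 88.5
```

View pics/a5.png

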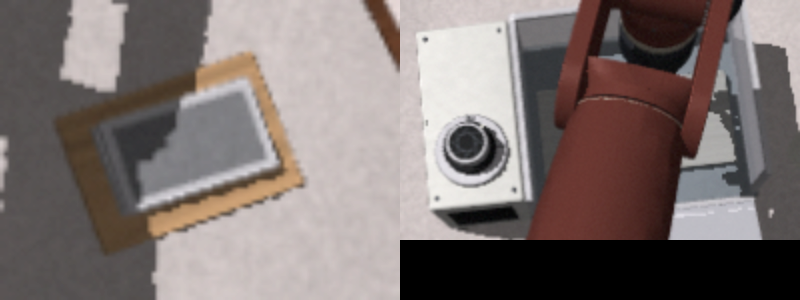

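Call:
drive_tool:
  steps:
    - {"translation": [0, 0, 0], "angular": [0, 0, -0.97], "gripper": 1}
    - {"translation": [-0.72, -0.89, 0], "angular": [0, 0, 0], "gripper": 1}
    - {"translation": [-0.72, -0.89, 0], "angular": [0, 0, 0], "gripper": 1}
    - {"translation": [-0.72, -0.89, 0], "angular": [0, 0, 0], "gripper": 1}
    - {"translation": [-0.72, -0.89, 0], "angular": [0, 0, 0], "gripper": 1}
    - {"translation": [-0.72, -0.89, 0.1], "angular": [0, 0, 0], "gripper": 1}
    - {"translation": [-0.72, -0.89, 0.6], "angular": [0, 0, 0], "gripper": 1}
    - {"translation": [-0.72, -0.89, 0.7], "angular": [0, 0, 0], "gripper": 1}

```text
t: 24.75
tool_pos: [0.5, -0.3744, 0.169]
tool_rot: [1.869, 2.521, -0.003]
contact_force: [-0.4, -0.9, 0.0]
opening: 0.0856
grip_force: 0.0
```

Call:
drive_tool:
  steps:
    - {"translation": [-0.7, -0.1, 0.3], "angular": [0, 0, 0], "gripper": 1}
    - {"translation": [0, 0, 0], "angular": [0, 0, 0], "gripper": 1}

```text
t: 25.0
tool_pos: [0.5037, -0.4018, 0.1548]
tool_rot: [-1.873, -2.52, 0.002]
contact_force: [-0.8, 0.5, -0.3]
opening: 0.0858
grip_force: 0.0
```

```bash
cat >> h.py <<'E'
def wpanel(zt):
    im=get('wrist','wp%.3f.png'%zt); P=depthpts(im); Z=P[...,2]; col=im['color'].astype(int)
    V=np.arange(420)[:,None]
    m=(abs(Z-zt)<.0045)&(V<262)&(P[...,0]>.38)&(P[...,0]<.57)&(P[...,1]<-.3)&(P[...,1]>-.52)&(col.max(2)-col.min(2)<30)
    m=cv2.morphologyEx(m.astype(np.uint8),cv2.MORPH_OPEN,np.ones((5,5)))
    q=max(cv2.findContours(m,cv2.RETR_EXTERNAL,cv2.CHAIN_APPROX_NONE)[0],key=cv2.contourArea)[:,0]
    r=cv2.minAreaRect((plane(im,q,zt)[:,:2]*1000).astype(np.float32)); print('wpanel',np.round(r[0],1),np.round(r[1],1),round(r[2],1),'medz',np.median(Z[m>0]).round(4)); return im
E
python3 - <<'E'
from h import *
im=dict(np.load('top0.npz'))
c=plane(im,[[370+x/4,195+y/4] for x,y in((95,125),(245,82),(280,160),(135,208))],.04)[:,:2]; print(c.round(3),c.mean(0))
wpanel(.04); go(.474,-.412,.03,17)
E
```

```text
[[ 0.489 -0.35 ]
 [ 0.516 -0.455]
 [ 0.462 -0.475]
 [ 0.433 -0.373]] [ 0.47475322 -0.41300826]
wpanel [ 473.9 -405.2] [63.8 95.1] 15.3 medz 0.0402
pos [ 0.5044 -0.401   0.1557] t 25.05 psi 16.8 turn [-0.01 -0.   -0.02] then shift [-0.04 -0.81  3.14] F [ 0.2 -0.1  0.6] open 0.0854 grip 0.0
```

Call:
drive_tool:
  steps:
    - {"translation": [-0.02, -0.4, 0], "angular": [0, 0, 0.16], "gripper": 1}
    - {"translation": [-0.02, -0.37, 0], "angular": [0, 0, 0], "gripper": 1}
    - {"translation": [0, 0, 0.9], "angular": [0, 0, 0], "gripper": 1}
    - {"translation": [0, 0, 0.9], "angular": [0, 0, 0], "gripper": 1}
    - {"translation": [0, 0, 0.8], "angular": [0, 0, 0], "gripper": 1}
    - {"translation": [0, 0, 0.5], "angular": [0, 0, 0], "gripper": 1}
    - {"translation": [0, 0, 0], "angular": [0, 0, 0], "gripper": 1}

```text
t: 25.92
tool_pos: [0.474, -0.4098, 0.0298]
tool_rot: [-1.896, -2.5, 0.002]
contact_force: [-0.2, 0.0, 1.1]
opening: 0.0853
grip_force: 0.0
```

```bash
python3 - <<'E'
from h import *
go(.4755,-.4125,.03,15.5)
E
```

```text
pos [ 0.474  -0.4098  0.0298] t 25.93 psi 15.6 turn [-0.02 -0.02  0.02] then shift [-0.08  0.02 -0.01] F [-0.2  0.   1.1] open 0.0853 grip 0.0
```

Call:
drive_tool:
  force: 40
  steps:
    - {"translation": [0, 0, 0], "angular": [0, 0, 0], "gripper": 0}
    - {"translation": [0, 0, 0], "angular": [0, 0, 0], "gripper": 0}
    - {"translation": [0, 0, 0], "angular": [0, 0, 0], "gripper": 0}
    - {"translation": [0, 0, -0.2], "angular": [0, 0, 0], "gripper": 0}
    - {"translation": [0, 0, -0.7], "angular": [0, 0, 0], "gripper": 0}
    - {"translation": [0, 0, -1], "angular": [0, 0, 0], "gripper": 0}
    - {"translation": [0, 0, -1], "angular": [0, 0, 0], "gripper": 0}
    - {"translation": [0, 0, -1], "angular": [0, 0, 0.3], "gripper": 0}

```text
t: 26.92
tool_pos: [0.4757, -0.4109, 0.1899]
tool_rot: [1.951, 2.461, -0.003]
contact_force: [0.0, -0.5, 1.0]
opening: 0.0002
grip_force: 0.0
```

Call:
drive_tool:
  steps:
    - {"translation": [0, 0, -1], "angular": [0, 0, 0.5], "gripper": 0}
    - {"translation": [0, 0, -0.3], "angular": [0, 0, 0.5], "gripper": 0}
    - {"translation": [0, 0, 0], "angular": [0, 0, 0], "gripper": 0}

```text
t: 27.3
tool_pos: [0.4763, -0.4114, 0.2423]
tool_rot: [2.114, 2.319, -0.003]
contact_force: [-0.0, 0.5, -0.6]
opening: -0.0001
grip_force: 0.0
```

```bash
python3 - <<'E'
from h import *
go(*hood(0,-10),.24,5.1)
im=get('wrist'); P=depthpts(im); o=ctrl.get_obs()['tool_pos']
for r in (150,180,210,240): print(P[r,280]-o)
E
```

```text
pos [ 0.4763 -0.4114  0.2423] t 27.3 psi 5.3 turn [0.01 0.03 0.02] then shift [7.15 5.79 0.06] F [-0.   0.5 -0.6] open -0.0001 grip 0.0
[-0.0027874   0.03425993 -0.19997529]
[-1.33155926e-04  5.55547774e-03 -1.99854528e-01]
[ 0.00265587 -0.02461619 -0.20064809]
[ 0.00558771 -0.05633532 -0.20148658]
```

Call:
drive_tool:
  steps:
    - {"translation": [0.5, -0.1, 0.6], "angular": [0, 0, -0.7], "gripper": 1}
    - {"translation": [0, 0, 0.8], "angular": [0, 0, -0.6], "gripper": 1}
    - {"translation": [0, 0, 0.8], "angular": [0, 0, 0], "gripper": 1}
    - {"translation": [0, 0, 0], "angular": [0, 0, 0], "gripper": 1}

```text
t: 27.85
tool_pos: [0.4674, -0.3888, 0.1464]
tool_rot: [-1.892, -2.496, 0.0]
contact_force: [0.0, -0.0, 0.1]
opening: 0.0722
grip_force: 0.0
```

```bash
python3 - <<'E'
from h import *
im=wpanel(.041); go(.4745,-.412,.023,15.5)
cv2.imwrite('pics/w6.png',im['color'][60:300,130:450,::-1])
E
```

```text
wpanel [ 459.7 -394.1] [63.4 67.1] 15.9 medz 0.0402
pos [ 0.4686 -0.3901  0.149 ] t 27.9 psi 15.7 turn [-0.03 -0.03  0.02] then shift [-0.57 -0.    3.15] F [ 0.7 -0.   0.2] open 0.0787 grip 0.0
```

View pics/w6.png

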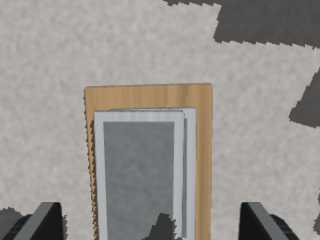

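```bash
python3 - <<'E'
from h import *
go(.468,-.4145,.0235,15.9)
E
```

```text
pos [ 0.4686 -0.3901  0.149 ] t 27.9 psi 15.7 turn [-0.03 -0.03 -0.03] then shift [-0.58 -0.18  3.14] F [ 0.7 -0.   0.2] open 0.0787 grip 0.0
```

Call:
drive_tool:
  steps:
    - {"translation": [-0.58, -0.18, 0], "angular": [0, 0, 0], "gripper": 1}
    - {"translation": [0, 0, 0.8], "angular": [0, 0, 0], "gripper": 1}
    - {"translation": [0, 0, 0.9], "angular": [0, 0, 0], "gripper": 1}
    - {"translation": [0, 0, 0.8], "angular": [0, 0, 0], "gripper": 1}
    - {"translation": [0, 0, 0.4], "angular": [0, 0, 0], "gripper": 1}
    - {"translation": [0, 0, 0], "angular": [0, 0, 0], "gripper": 1}

```text
t: 28.65
tool_pos: [0.4685, -0.4161, 0.035]
tool_rot: [-1.898, -2.501, 0.002]
contact_force: [0.2, 0.4, 0.5]
opening: 0.0857
grip_force: 0.0
```

```bash
python3 - <<'E'
from h import *
go(.468,-.4145,.0235,15.9)
E
```

```text
pos [ 0.4685 -0.4161  0.035 ] t 28.65 psi 15.6 turn [-0.02 -0.   -0.04] then shift [ 0.04 -0.    0.29] F [0.2 0.4 0.5] open 0.0857 grip 0.0
```

Call:
drive_tool:
  force: 40
  steps:
    - {"translation": [0, 0, 0.3], "angular": [0, 0, 0], "gripper": 1}
    - {"translation": [0, 0, 0], "angular": [0, 0, 0], "gripper": 1}
    - {"translation": [0, 0, 0], "angular": [0, 0, 0], "gripper": 0.6}
    - {"translation": [0, 0, 0], "angular": [0, 0, 0], "gripper": 0.6}
    - {"translation": [0, 0, 0], "angular": [0, 0, 0], "gripper": 0.6}

```text
t: 29.28
tool_pos: [0.4694, -0.4162, 0.0244]
tool_rot: [1.898, 2.502, -0.003]
contact_force: [0.5, -0.9, 3.8]
opening: 0.0624
grip_force: 47.4
```

Call:
drive_tool:
  steps:
    - {"translation": [0, 0, 0], "angular": [0, 0, 0], "gripper": 0.6}
    - {"translation": [0, 0, -0.2], "angular": [0, 0, 0], "gripper": 0.6}
    - {"translation": [0, 0, -0.7], "angular": [0, 0, 0], "gripper": 0.6}
    - {"translation": [0, 0, -1], "angular": [0, 0, 0], "gripper": 0.6}
    - {"translation": [0, 0, 0], "angular": [0, 0, 0], "gripper": 0.6}

```text
t: 29.9
tool_pos: [0.4703, -0.4171, 0.1028]
tool_rot: [1.895, 2.499, -0.005]
contact_force: [1.4, 0.6, -0.5]
opening: 0.0632
grip_force: 44.7
```

Call:
drive_tool:
  steps:
    - {"translation": [0, 0, -1], "angular": [0, 0, 0.5], "gripper": 0.6}
    - {"translation": [0, 0, -1], "angular": [0, 0, 0.5], "gripper": 0.6}
    - {"translation": [0, 0, -1], "angular": [0, 0, 0.35], "gripper": 0.6}
    - {"translation": [0.75, 0.57, -0.5], "angular": [0, 0, 0], "gripper": 0.6}
    - {"translation": [0.75, 0.57, 0], "angular": [0, 0, 0], "gripper": 0.6}
    - {"translation": [0.75, 0.57, 0], "angular": [0, 0, 0], "gripper": 0.6}
    - {"translation": [0.75, 0.57, 0], "angular": [0, 0, 0], "gripper": 0.6}
    - {"translation": [0.75, 0.57, 0], "angular": [0, 0, 0], "gripper": 0.6}

```text
t: 30.9
tool_pos: [0.5695, -0.2546, 0.236]
tool_rot: [-2.122, -2.309, 0.004]
contact_force: [0.5, 0.1, -1.5]
opening: 0.063
grip_force: 45.1
```

Call:
drive_tool:
  steps:
    - {"translation": [0.75, 0.57, 0], "angular": [0, 0, 0], "gripper": 0.6}
    - {"translation": [0.75, 0.57, 0], "angular": [0, 0, 0], "gripper": 0.6}
    - {"translation": [0.75, 0.57, 0], "angular": [0, 0, 0], "gripper": 0.6}
    - {"translation": [0.75, 0.57, 0], "angular": [0, 0, 0], "gripper": 0.6}
    - {"translation": [0.4, 0.65, 0], "angular": [0, 0, 0], "gripper": 0.6}
    - {"translation": [0, 0, 0], "angular": [0, 0, 0], "gripper": 0.6}

```text
t: 31.65
tool_pos: [0.6752, -0.1091, 0.2354]
tool_rot: [-2.119, -2.312, 0.006]
contact_force: [-0.5, -1.3, -1.1]
opening: 0.0627
grip_force: 45.1
```

```bash
python3 - <<'E'
from h import *
go(*hood(0,-10),.068,5.1)
im=get('wrist');P=depthpts(im)
for r in (120,150,180,210,240): print(P[r,280].round(4))
E
```

```text
pos [ 0.6752 -0.1091  0.2354] t 31.65 psi 5.0 turn [-0.04 -0.01 -0.01] then shift [0.06 0.16 4.19] F [-0.5 -1.3 -1.1] open 0.0627 grip 45.14918267726898
[ 0.6683 -0.0455  0.0631]
[ 0.6706 -0.0548  0.2521]
[ 0.6715 -0.0655  0.2509]
[ 0.6725 -0.0764  0.2514]
[ 0.6735 -0.0879  0.2514]
```

Call:
drive_tool:
  steps:
    - {"translation": [0.06, 0.13, 0.9], "angular": [0, 0, 0], "gripper": 0.6}
    - {"translation": [0, 0, 0.9], "angular": [0, 0, 0], "gripper": 0.6}
    - {"translation": [0, 0, 0.9], "angular": [0, 0, 0], "gripper": 0.6}
    - {"translation": [0, 0, 0.9], "angular": [0, 0, 0], "gripper": 0.6}
    - {"translation": [0, 0, 0.4], "angular": [0, 0, 0], "gripper": 0.6}
    - {"translation": [0, 0, 0.15], "angular": [0, 0, 0], "gripper": 0.6}
    - {"translation": [0, 0, 0], "angular": [0, 0, 0], "gripper": 0.6}
    - {"translation": [0, 0, 0], "angular": [0, 0, 0], "gripper": 0.6}

```text
t: 32.7
tool_pos: [0.6811, -0.1085, 0.0747]
tool_rot: [2.124, 2.312, -0.0]
contact_force: [-0.1, -0.4, -0.9]
opening: 0.0631
grip_force: 45.1
```

```bash
python3 - <<'E'
from h import *
go(*hood(0,-10),.066,5.1)
E
```

```text
pos [ 0.6811 -0.1085  0.0747] t 32.7 psi 4.8 turn [ 0.01  0.01 -0.03] then shift [0.06 0.01 0.22] F [-0.1 -0.4 -0.9] open 0.0631 grip 45.11390447616577
```

Call:
drive_tool:
  steps:
    - {"translation": [0, 0, 0.12], "angular": [0, 0, 0], "gripper": 0.6}
    - {"translation": [0, 0, 0.1], "angular": [0, 0, 0], "gripper": 0.6}
    - {"translation": [0, 0, 0], "angular": [0, 0, 0], "gripper": 0.6}

```text
t: 33.08
tool_pos: [0.6806, -0.1083, 0.0664]
tool_rot: [2.125, 2.313, -0.002]
contact_force: [-5.6, 0.0, 6.7]
opening: 0.0628
grip_force: 48.2
```

Call:
drive_tool:
  steps:
    - {"translation": [0, 0, 0], "angular": [0, 0, 0], "gripper": 1}
    - {"translation": [0, 0, 0], "angular": [0, 0, 0], "gripper": 1}
    - {"translation": [0, 0, 0], "angular": [0, 0, 0], "gripper": 1}
    - {"translation": [0, 0, -0.6], "angular": [0, 0, 0], "gripper": 1}
    - {"translation": [0, 0, -0.9], "angular": [0, 0, 0], "gripper": 1}
    - {"translation": [0, 0, -0.9], "angular": [0, 0, 0], "gripper": 1}
    - {"translation": [0, 0, -0.9], "angular": [0, 0, 0], "gripper": 1}
    - {"translation": [0, 0, -0.7], "angular": [0, 0, -0.5], "gripper": 1}

```text
t: 34.08
tool_pos: [0.681, -0.1083, 0.2283]
tool_rot: [2.04, 2.386, 0.0]
contact_force: [-0.3, -0.6, -0.6]
opening: 0.0855
grip_force: 0.0
```

```bash
python3 - <<'E'
from h import *
im=get('wrist');P=depthpts(im)
for r in (120,150,180,210,240): print(P[r,280].round(4))
cv2.imwrite('pics/w7.png',im['color'][:,:,::-1])
go(.4855,-.395,.15,15.5)
E
```

```text
[ 0.6712 -0.0456  0.0634]
[ 0.6748 -0.0684  0.0816]
[ 0.6786 -0.0922  0.0823]
[ 0.6824 -0.1168  0.0836]
[ 0.6866 -0.1431  0.0825]
pos [ 0.6828 -0.1087  0.233 ] t 34.12 psi 9.1 turn [ 0.06  0.04 -0.81] then shift [-5.58 -6.67  2.08] F [-0.3  0.   3.6] open 0.0853 grip 0.0
```

Call:
drive_tool:
  steps:
    - {"translation": [0, 0, 0], "angular": [0, 0, -0.8], "gripper": 1}
    - {"translation": [-0.8, -0.95, 0], "angular": [0, 0, 0], "gripper": 1}
    - {"translation": [-0.8, -0.95, 0], "angular": [0, 0, 0], "gripper": 1}
    - {"translation": [-0.8, -0.95, 0], "angular": [0, 0, 0], "gripper": 1}
    - {"translation": [-0.8, -0.95, 0], "angular": [0, 0, 0], "gripper": 1}
    - {"translation": [-0.8, -0.95, 0.1], "angular": [0, 0, 0], "gripper": 1}
    - {"translation": [-0.8, -0.95, 0.6], "angular": [0, 0, 0], "gripper": 1}
    - {"translation": [-0.8, -0.95, 0.7], "angular": [0, 0, 0], "gripper": 1}

```text
t: 35.12
tool_pos: [0.4819, -0.3959, 0.1696]
tool_rot: [1.907, 2.494, -0.003]
contact_force: [0.4, 0.4, -0.5]
opening: 0.0852
grip_force: 0.0
```

Call:
drive_tool:
  steps:
    - {"translation": [-0.1, 0, 0.5], "angular": [0, 0, 0], "gripper": 1}
    - {"translation": [0, 0, 0], "angular": [0, 0, 0], "gripper": 1}
    - {"translation": [0, 0, 0], "angular": [0, 0, 0], "gripper": 1}

```text
t: 35.5
tool_pos: [0.4846, -0.3975, 0.1496]
tool_rot: [1.905, 2.497, -0.002]
contact_force: [0.0, -0.5, 0.7]
opening: 0.0852
grip_force: 0.0
```

```bash
sed -i "s/print('wpanel'.*medz'/a=np.radians(r[2]);w,L=r[1]\n    if r[2]>45: a-=np.pi\/2;w,L=L,w\n    print('wpanel',np.round(np.array(r[0])+(L\/2-55)*np.array([-np.sin(a),np.cos(a)]),1),round(w,1),round(L,1),np.degrees(a).round(1),'medz'/" h.py
python3 - <<'E'
from h import *
im=wpanel(.030); go(.4755,-.41,.0135,15.5)
im=dict(np.load('w1.npz'))
E
```

```text
wpanel [ 475.6 -411.3] 63.7 88.4 16.8 medz 0.0302
pos [ 0.4848 -0.3976  0.15  ] t 35.55 psi 15.3 turn [-0.    0.01 -0.02] then shift [-0.24 -0.31  3.41] F [ 0.  -0.4  0.1] open 0.0852 grip 0.0
```

Call:
drive_tool:
  steps:
    - {"translation": [-0.27, -0.31, 0], "angular": [0, 0, -0.17], "gripper": 1}
    - {"translation": [0, 0, 0.8], "angular": [0, 0, 0], "gripper": 1}
    - {"translation": [0, 0, 0.9], "angular": [0, 0, 0], "gripper": 1}
    - {"translation": [0, 0, 0.8], "angular": [0, 0, 0], "gripper": 1}
    - {"translation": [0, 0, 0.6], "angular": [0, 0, 0], "gripper": 1}
    - {"translation": [0, 0, 0.1], "angular": [0, 0, 0], "gripper": 1}
    - {"translation": [0, 0, 0], "angular": [0, 0, 0], "gripper": 1}

```text
t: 36.42
tool_pos: [0.4751, -0.412, 0.0218]
tool_rot: [1.876, 2.519, -0.003]
contact_force: [0.4, 0.0, 0.5]
opening: 0.0856
grip_force: 0.0
```

```bash
python3 - <<'E'
from h import *
go(.4756,-.4113,.0135,16.8)
E
```

```text
pos [ 0.4751 -0.412   0.0218] t 36.42 psi 16.7 turn [-0.01  0.01 -0.02] then shift [0.01 0.02 0.21] F [0.4 0.  0.5] open 0.0856 grip 0.0
```

Call:
drive_tool:
  force: 40
  steps:
    - {"translation": [0, 0, 0.21], "angular": [0, 0, 0], "gripper": 1}
    - {"translation": [0, 0, 0], "angular": [0, 0, 0], "gripper": 1}
    - {"translation": [0, 0, 0], "angular": [0, 0, 0], "gripper": 0.6}
    - {"translation": [0, 0, 0], "angular": [0, 0, 0], "gripper": 0.6}
    - {"translation": [0, 0, 0], "angular": [0, 0, 0], "gripper": 0.6}
    - {"translation": [0, 0, 0], "angular": [0, 0, 0], "gripper": 0.6}

```text
t: 37.17
tool_pos: [0.4744, -0.4122, 0.0128]
tool_rot: [1.878, 2.519, -0.003]
contact_force: [0.6, 0.5, 4.0]
opening: 0.063
grip_force: 46.4
```

Call:
drive_tool:
  steps:
    - {"translation": [0, 0, -0.2], "angular": [0, 0, 0], "gripper": 0.6}
    - {"translation": [0, 0, -0.7], "angular": [0, 0, 0], "gripper": 0.6}
    - {"translation": [0, 0, -1], "angular": [0, 0, 0.3], "gripper": 0.6}
    - {"translation": [0, 0, -1], "angular": [0, 0, 0.4], "gripper": 0.6}
    - {"translation": [0, 0, -1], "angular": [0, 0, 0.4], "gripper": 0.6}
    - {"translation": [0, 0, -1], "angular": [0, 0, 0.36], "gripper": 0.6}
    - {"translation": [0, 0, -0.8], "angular": [0, 0, 0], "gripper": 0.6}
    - {"translation": [0, 0, 0], "angular": [0, 0, 0], "gripper": 0.6}

```text
t: 38.17
tool_pos: [0.4752, -0.4126, 0.2429]
tool_rot: [2.121, 2.312, -0.004]
contact_force: [0.0, 0.5, -2.6]
opening: 0.063
grip_force: 45.7
```

```bash
python3 - <<'E'
from h import *
go(*hood(0,-10),.24,5.1)
im=get('wrist');P=depthpts(im)
for r in (90,105,120,150,210): print(P[r,280].round(4))
E
```

```text
pos [ 0.4752 -0.4126  0.2429] t 38.17 psi 4.9 turn [ 0.01  0.03 -0.02] then shift [7.17 5.82 0.07] F [ 0.   0.5 -2.6] open 0.063 grip 45.74991527853854
[ 0.4672 -0.3208 -0.0007]
[ 0.4685 -0.3356  0.0008]
[ 0.4698 -0.3505  0.0091]
[ 0.4706 -0.3581  0.2594]
[ 0.4724 -0.3792  0.2608]
```

Call:
drive_tool:
  steps:
    - {"translation": [0.8, 0.65, 0], "angular": [0, 0, 0], "gripper": 0.6}
    - {"translation": [0.8, 0.65, 0], "angular": [0, 0, 0], "gripper": 0.6}
    - {"translation": [0.8, 0.65, 0], "angular": [0, 0, 0], "gripper": 0.6}
    - {"translation": [0.8, 0.65, 0], "angular": [0, 0, 0], "gripper": 0.6}
    - {"translation": [0.8, 0.65, 0], "angular": [0, 0, 0], "gripper": 0.6}
    - {"translation": [0.8, 0.65, 0], "angular": [0, 0, 0], "gripper": 0.6}
    - {"translation": [0.8, 0.65, 0], "angular": [0, 0, 0], "gripper": 0.6}
    - {"translation": [0.8, 0.65, 0], "angular": [0, 0, 0], "gripper": 0.6}

```text
t: 39.22
tool_pos: [0.6588, -0.1371, 0.2353]
tool_rot: [-2.12, -2.31, 0.007]
contact_force: [-0.3, -0.3, -2.6]
opening: 0.0627
grip_force: 45.7
```

Call:
drive_tool:
  steps:
    - {"translation": [0.75, 0.55, 0], "angular": [0, 0, 0], "gripper": 0.6}
    - {"translation": [0, 0, 0], "angular": [0, 0, 0], "gripper": 0.6}
    - {"translation": [0, 0, 0], "angular": [0, 0, 0], "gripper": 0.6}

```text
t: 39.6
tool_pos: [0.6778, -0.107, 0.2365]
tool_rot: [-2.121, -2.311, 0.007]
contact_force: [-0.4, 0.1, -3.0]
opening: 0.0627
grip_force: 45.7
```

```bash
python3 - <<'E'
from h import *
go(*hood(0,-10),.076,5.1)
for n in('scene','top'):
  im=get(n,n+'8.png');P=depthpts(im);Z=P[...,2]
  m=(np.hypot(P[...,0]-.475,P[...,1]+.412)<.025); print(n,np.nanmedian(Z[m]),m.sum())
im=get('top'); s=get('scene')
cv2.imwrite('pics/a8.png',np.hstack([cv2.resize(s['color'][170:350,80:360,::-1],(560,360)),cv2.resize(im['color'][200:270,380:450,::-1],(240,360))]))
E
```

```text
pos [ 0.6778 -0.107   0.2365] t 39.6 psi 4.9 turn [-0.05 -0.   -0.02] then shift [0.01 0.09 4.01] F [-0.4  0.1 -3. ] open 0.0627 grip 45.69465900232899
scene 0.011593869537352667 210
top 0.010288388208979012 245
```

View pics/a8.png

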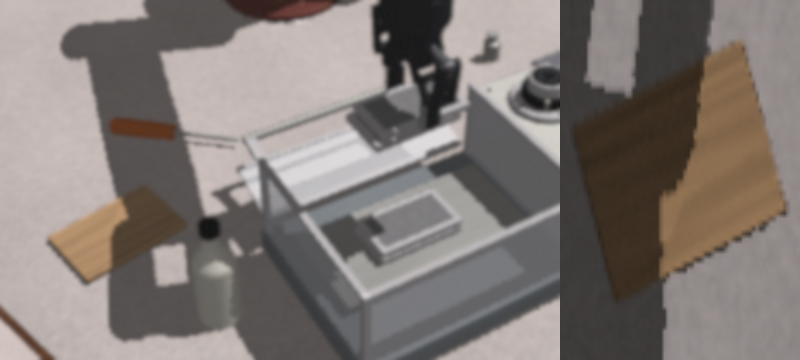

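Call:
drive_tool:
  steps:
    - {"translation": [0.01, 0.06, 0.9], "angular": [0, 0, 0], "gripper": 0.6}
    - {"translation": [0, 0, 0.9], "angular": [0, 0, 0], "gripper": 0.6}
    - {"translation": [0, 0, 0.9], "angular": [0, 0, 0], "gripper": 0.6}
    - {"translation": [0, 0, 0.6], "angular": [0, 0, 0], "gripper": 0.6}
    - {"translation": [0, 0, 0.3], "angular": [0, 0, 0], "gripper": 0.6}
    - {"translation": [0, 0, 0], "angular": [0, 0, 0], "gripper": 0.6}
    - {"translation": [0, 0, 0], "angular": [0, 0, 0], "gripper": 0.6}

```text
t: 40.67
tool_pos: [0.6822, -0.1069, 0.0973]
tool_rot: [2.123, 2.313, -0.001]
contact_force: [-0.1, -0.4, -2.7]
opening: 0.0629
grip_force: 45.7
```

Call:
drive_tool:
  steps:
    - {"translation": [0, 0, 0.05], "angular": [0, 0, 0], "gripper": 0.6}
    - {"translation": [0, 0, 0.05], "angular": [0, 0, 0], "gripper": 0.6}
    - {"translation": [0, 0, 0], "angular": [0, 0, 0], "gripper": 0.6}

```text
t: 41.05
tool_pos: [0.6811, -0.1064, 0.0914]
tool_rot: [-2.123, -2.314, 0.003]
contact_force: [0.5, -0.8, -2.9]
opening: 0.0632
grip_force: 45.7
```

Call:
drive_tool:
  steps:
    - {"translation": [0, 0, 0.07], "angular": [0, 0, 0], "gripper": 0.6}
    - {"translation": [0, 0, 0.04], "angular": [0, 0, 0], "gripper": 0.6}
    - {"translation": [0, 0, 0], "angular": [0, 0, 0], "gripper": 0.6}

```text
t: 41.42
tool_pos: [0.6809, -0.1064, 0.0866]
tool_rot: [-2.123, -2.314, 0.003]
contact_force: [0.9, -0.5, -2.9]
opening: 0.0629
grip_force: 45.7
```

Call:
drive_tool:
  steps:
    - {"translation": [0, 0, 0.05], "angular": [0, 0, 0], "gripper": 0.6}
    - {"translation": [0, 0, 0.05], "angular": [0, 0, 0], "gripper": 0.6}
    - {"translation": [0, 0, 0], "angular": [0, 0, 0], "gripper": 0.6}

```text
t: 41.8
tool_pos: [0.6814, -0.1065, 0.0848]
tool_rot: [-2.123, -2.314, 0.003]
contact_force: [-4.1, 0.4, 5.4]
opening: 0.0629
grip_force: 46.6
```

Call:
drive_tool:
  steps:
    - {"translation": [0, 0, 0], "angular": [0, 0, 0], "gripper": 1}
    - {"translation": [0, 0, 0], "angular": [0, 0, 0], "gripper": 1}
    - {"translation": [0, 0, 0], "angular": [0, 0, 0], "gripper": 1}
    - {"translation": [0, 0, -0.6], "angular": [0, 0, 0], "gripper": 1}
    - {"translation": [0, 0, -0.9], "angular": [0, 0, 0], "gripper": 1}
    - {"translation": [0, 0, -0.9], "angular": [0, 0, 0], "gripper": 1}
    - {"translation": [0, 0, -0.9], "angular": [0, 0, 0], "gripper": 0.32}
    - {"translation": [0, 0, 0], "angular": [0, 0, 0], "gripper": 0.32}

```text
t: 42.8
tool_pos: [0.684, -0.1071, 0.2223]
tool_rot: [2.118, 2.309, 0.005]
contact_force: [-0.4, -0.4, 0.2]
opening: 0.0517
grip_force: 0.0
```

```bash
python3 - <<'E'
from h import *
im=get('wrist');P=depthpts(im);Z=P[...,2]
for r in (90,120,150,180,210,240): print(P[r,280].round(4))
m=((abs(Z-.102)<.006)&(np.arange(420)[:,None]<400)).astype(np.uint8); m=cv2.morphologyEx(m,cv2.MORPH_OPEN,np.ones((5,5)))
q=max(cv2.findContours(m,0,1)[0],key=cv2.contourArea)[:,0]; print(cv2.minAreaRect((plane(im,q,.102)[:,:2]*1000).astype(np.float32)))
cv2.imwrite('pics/w9.png',im['color'][:,:,::-1])
go(*hood(-230.5,0),.150,5.1)
E
```

```text
[ 0.6777 -0.0206  0.0615]
[ 0.6797 -0.044   0.0628]
[ 0.6812 -0.0647  0.1027]
[ 0.6831 -0.0866  0.1027]
[ 0.685  -0.1096  0.1019]
[ 0.6871 -0.1336  0.1017]
((681.6838989257812, -106.11613464355469), (63.7225456237793, 109.6429672241211), 4.986027717590332)
pos [ 0.6828 -0.1067  0.2191] t 42.85 psi 4.9 turn [ 0.03  0.02 -0.02] then shift [ 0.27 -5.79  1.73] F [0.9 0.4 0.6] open 0.0441 grip 0.0
```

View pics/w9.png

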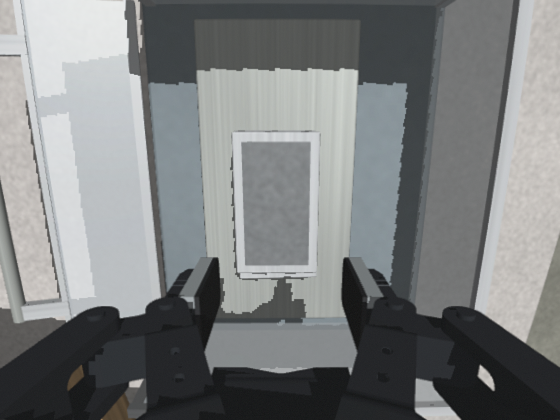

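Call:
drive_tool:
  steps:
    - {"translation": [0, -0.95, 0], "angular": [0, 0, 0], "gripper": 0.32}
    - {"translation": [0, -0.95, 0], "angular": [0, 0, 0], "gripper": 0.32}
    - {"translation": [0, -0.95, 0], "angular": [0, 0, 0], "gripper": 0.32}
    - {"translation": [0, -0.95, 0], "angular": [0, 0, 0], "gripper": 0.32}
    - {"translation": [0, -0.95, 0], "angular": [0, 0, 0], "gripper": 0.32}
    - {"translation": [0, -0.95, 0.5], "angular": [0, 0, 0], "gripper": 0.32}
    - {"translation": [0, 0, 0.9], "angular": [0, 0, 0], "gripper": 0.32}
    - {"translation": [0, 0, 0.2], "angular": [0, 0, 0], "gripper": 0.32}

```text
t: 43.85
tool_pos: [0.4516, -0.125, 0.1481]
tool_rot: [-2.12, -2.309, 0.006]
contact_force: [-0.2, -0.3, -0.3]
opening: 0.0275
grip_force: 0.0
```

```bash
python3 - <<'E'
from h import *
go(.452,-.1165,.067,5.1)
E
```

```text
pos [ 0.4516 -0.125   0.1481] t 43.85 psi 4.9 turn [-0.05 -0.02 -0.02] then shift [0.21 0.03 2.03] F [-0.2 -0.3 -0.3] open 0.0275 grip 0.0
```

Call:
drive_tool:
  force: 30
  steps:
    - {"translation": [0.1, 0, 0.6], "angular": [0, 0, 0], "gripper": 0.32}
    - {"translation": [0, 0, 0.7], "angular": [0, 0, 0], "gripper": 0.32}
    - {"translation": [0, 0, 0.6], "angular": [0, 0, 0], "gripper": 0.32}
    - {"translation": [0, 0, 0.1], "angular": [0, 0, 0], "gripper": 0.32}
    - {"translation": [0, 0, 0], "angular": [0, 0, 0], "gripper": 0.32}

```text
t: 44.48
tool_pos: [0.4542, -0.1221, 0.0721]
tool_rot: [-2.123, -2.315, 0.002]
contact_force: [-0.0, 1.3, 0.1]
opening: 0.0274
grip_force: 0.0
```

Call:
drive_tool:
  force: 30
  steps:
    - {"translation": [0, 0, 0], "angular": [0, 0, 0], "gripper": 0}
    - {"translation": [0, 0, 0], "angular": [0, 0, 0], "gripper": 0}
    - {"translation": [0, 0, 0], "angular": [0, 0, 0], "gripper": 0}
    - {"translation": [0, 0, 0], "angular": [0, 0, 0], "gripper": 0}

```text
t: 44.98
tool_pos: [0.4526, -0.1226, 0.0729]
tool_rot: [-2.122, -2.313, 0.008]
contact_force: [-7.6, -1.1, 5.4]
opening: 0.0106
grip_force: 29.4
```

Call:
drive_tool:
  steps:
    - {"translation": [0, 0.19, -0.51], "angular": [0, 0, 0], "gripper": 0}
    - {"translation": [0, 0.25, -0.42], "angular": [0, 0, 0], "gripper": 0}
    - {"translation": [0, 0.31, -0.38], "angular": [0, 0, 0], "gripper": 0}
    - {"translation": [0, 0.37, -0.32], "angular": [0, 0, 0], "gripper": 0}
    - {"translation": [0, 0.41, -0.26], "angular": [0, 0, 0], "gripper": 0}
    - {"translation": [0, 0.45, -0.19], "angular": [0, 0, 0], "gripper": 0}
    - {"translation": [0, 0.47, -0.12], "angular": [0, 0, 0], "gripper": 0}
    - {"translation": [0, 0.49, -0.04], "angular": [0, 0, 0], "gripper": 0}

```text
t: 45.98
tool_pos: [0.5704, -0.1125, 0.1635]
tool_rot: [-2.122, -2.313, 0.008]
contact_force: [-48.1, -4.9, 22.9]
opening: 0.0106
grip_force: 34.9
```

```bash
python3 - <<'E'
from h import *
go(*hood(-113,0),.162,5.1)
E
```

```text
pos [ 0.5704 -0.1125  0.1635] t 45.98 psi 4.9 turn [-0.04  0.01 -0.02] then shift [ 0.16 -0.04  0.04] F [-48.1  -4.9  22.9] open 0.0106 grip 34.88619804382324
```

Call:
drive_tool:
  steps:
    - {"translation": [0, -0.08, 0], "angular": [0, 0, 0], "gripper": 0}
    - {"translation": [0, 0, 0], "angular": [0, 0, 0], "gripper": 0.4}
    - {"translation": [0, 0, 0], "angular": [0, 0, 0], "gripper": 0.4}
    - {"translation": [0, 0, 0], "angular": [0, 0, 0], "gripper": 0.4}
    - {"translation": [0, 0, -0.7], "angular": [0, 0, 0], "gripper": 0.4}
    - {"translation": [0, 0, -0.9], "angular": [0, 0, 0], "gripper": 0.4}
    - {"translation": [0, 0, -0.9], "angular": [0, 0, 0], "gripper": 0.4}
    - {"translation": [0, 0, -0.9], "angular": [0, 0, -0.3], "gripper": 0.4}

```text
t: 46.98
tool_pos: [0.5677, -0.112, 0.2978]
tool_rot: [-2.073, -2.359, 0.003]
contact_force: [-0.1, -0.2, 0.1]
opening: 0.0341
grip_force: 0.0
```

Call:
drive_tool:
  steps:
    - {"translation": [0, 0, 0], "angular": [0, 0, -1], "gripper": 1}
    - {"translation": [0, 0, 0], "angular": [0, 0, -1], "gripper": 1}
    - {"translation": [0, 0, 0], "angular": [0, 0, -1], "gripper": 1}
    - {"translation": [0, 0, 0], "angular": [0, 0, -1], "gripper": 1}
    - {"translation": [0, 0, 0], "angular": [0, 0, -1], "gripper": 1}
    - {"translation": [0, 0, 0], "angular": [0, 0, -1], "gripper": 1}
    - {"translation": [0, 0, 0], "angular": [0, 0, 0], "gripper": 1}

```text
t: 47.85
tool_pos: [0.5679, -0.112, 0.2966]
tool_rot: [-0.938, -2.996, 0.002]
contact_force: [0.3, -0.7, 0.1]
opening: 0.0854
grip_force: 0.0
```

```bash
python3 - <<'E'
from h import *
go(.627,.112,.29,55)
sc=get('scene');P=depthpts(sc);Z=P[...,2]
for y in(-60,0,60):
  p=np.r_[hood(-113,y),.174]; u=proj(sc,p)[0].round().astype(int); print(u,p.round(3),[P[u[1]+k,u[0]].round(3).tolist() for k in(-2,0,2)])
cv2.imwrite('pics/s10.png',cv2.resize(sc['color'][150:350,190:430,::-1],(720,600)))
E
```

```text
pos [ 0.5679 -0.112   0.2966] t 47.85 psi 55.2 turn [-0.01 -0.01  0.03] then shift [2.   5.44 0.17] F [ 0.3 -0.7  0.1] open 0.0854 grip 0.0
[242 231] [ 0.573 -0.166  0.174] [[0.573, -0.167, 0.18], [0.576, -0.168, 0.177], [0.385, -0.089, 0.003]]
[264 223] [ 0.568 -0.106  0.174] [[0.568, -0.107, 0.181], [0.575, -0.11, 0.181], [0.574, -0.11, 0.174]]
[285 216] [ 0.563 -0.046  0.174] [[0.564, -0.048, 0.181], [0.569, -0.05, 0.178], [0.379, 0.054, 0.007]]
```

View pics/s10.png

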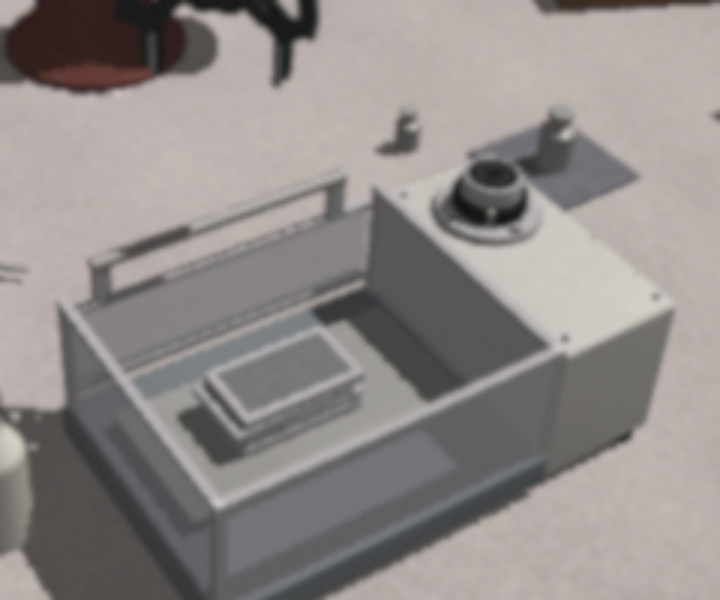

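```bash
python3 - <<'E'
from h import *
for n in('scene','top'):
  im=get(n);P=depthpts(im);Z=P[...,2]; d=P[...,:2]-O; hx=d@[np.cos(A),np.sin(A)];hy=d@[-np.sin(A),np.cos(A)]
  for z in(.072,.082,.092,.102,.112):
    m=((abs(Z-z)<.005)&(abs(hx)<.09)&(abs(hy)<.12)).astype(np.uint8); m=cv2.morphologyEx(m,cv2.MORPH_OPEN,np.ones((2,2)))
    if m.sum()<20: continue
    q=max(cv2.findContours(m,0,1)[0],key=cv2.contourArea)[:,0]; r=cv2.minAreaRect((plane(im,q,z)[:,:2]*1000).astype(np.float32))
    c=np.array(r[0])/1000-O; print(n,z,m.sum(),'hood',(c@[np.cos(A),np.sin(A)]).round(4),(c@[-np.sin(A),np.cos(A)]).round(4),np.round(r[1],1),round(r[2],1))
cv2.imwrite('pics/t11.png',cv2.resize(im['color'][85:215,180:380,::-1],(800,520)))
E
```

```text
scene 0.072 121 hood 0.0346 -0.0281 [10.2 82.3] 4.9
scene 0.082 104 hood 0.0346 -0.0088 [ 10.2 106.3] 6.6
scene 0.092 228 hood 0.0274 -0.0344 [122.2  61. ] 64.4
scene 0.102 966 hood 0.0047 -0.0117 [ 69.8 113.5] 5.1
```

Call:
drive_tool:
  steps:
    - {"translation": [0.33, 0.9, 0], "angular": [0, 0, 0], "gripper": 1}
    - {"translation": [0.33, 0.9, 0], "angular": [0, 0, 0], "gripper": 1}
    - {"translation": [0.33, 0.9, 0], "angular": [0, 0, 0], "gripper": 1}
    - {"translation": [0.33, 0.9, 0], "angular": [0, 0, 0], "gripper": 1}
    - {"translation": [0.33, 0.9, 0], "angular": [0, 0, 0], "gripper": 1}
    - {"translation": [0.33, 0.9, 0], "angular": [0, 0, 0], "gripper": 1}
    - {"translation": [0, 0, 0], "angular": [0, 0, 0], "gripper": 1}
    - {"translation": [0, 0, 0], "angular": [0, 0, 0], "gripper": 1}

```text
t: 49.0
tool_pos: [0.6257, 0.1103, 0.2964]
tool_rot: [-0.937, -2.997, 0.003]
contact_force: [0.6, 1.0, -0.6]
opening: 0.0858
grip_force: 0.0
```

```bash
python3 - <<'E'
from h import *
go(.627,.112,.28,55)
im=get('wrist');np.savez('wr.npz',**im); P=depthpts(im);Z=P[...,2]
d=np.hypot(P[...,0]-.627,P[...,1]-.112)
for z,lim in((.19,.04),(.158,.055)):
  m=((abs(Z-z)<.005)&(d<lim)).astype(np.uint8)
  q=max(cv2.findContours(m,0,1)[0],key=cv2.contourArea)[:,0]; X=plane(im,q,z)[:,:2]*1000
  print(z,m.sum(),cv2.minEnclosingCircle(X.astype(np.float32)),np.nanmin(P[m>0],0),np.nanmax(P[m>0],0))
cv2.imwrite('pics/w12.png',im['color'][:,:,::-1])
E
```

```text
pos [0.6257 0.1103 0.2964] t 49.0 psi 55.3 turn [-0.02 -0.01  0.04] then shift [-0.    0.05  0.41] F [ 0.6  1.  -0.6] open 0.0858 grip 0.0
0.19 3862 ((628.0177001953125, 112.65727233886719), 25.899959564208984) [0.60282832 0.0866791  0.18529637] [0.65410139 0.13799089 0.19336074]
0.158 4267 ((628.0562133789062, 112.6694564819336), 45.47176742553711) [0.58281453 0.06652496 0.15308136] [0.67464635 0.15809551 0.16299802]
```

View pics/w12.png

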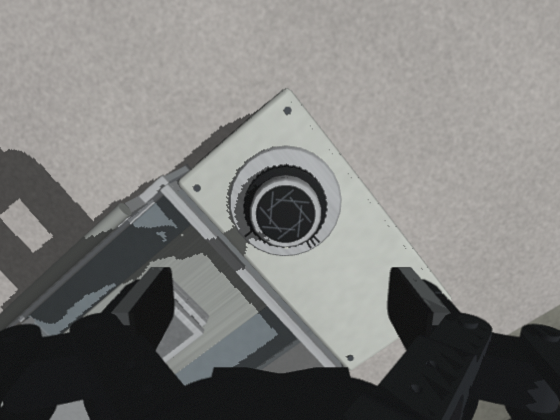

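Call:
drive_tool:
  steps:
    - {"translation": [0, 0.05, 0], "angular": [0, 0, 0], "gripper": 0.75}
    - {"translation": [0, 0, 0], "angular": [0, 0, 0], "gripper": 0.75}
    - {"translation": [0, 0, 0], "angular": [0, 0, 0], "gripper": 0.75}
    - {"translation": [0, 0, 0], "angular": [0, 0, 0], "gripper": 0.75}

```text
t: 49.55
tool_pos: [0.6269, 0.1121, 0.2967]
tool_rot: [-0.936, -2.997, 0.002]
contact_force: [-0.2, -0.4, -0.7]
opening: 0.064
grip_force: 0.0
```

```bash
cat >tip.py <<'E'
from h import *
o=ctrl.get_obs();im=get('wrist');P=depthpts(im)
R=Ro.from_rotvec(o['tool_rot']).as_matrix(); L=(P-o['tool_pos'])@R
m=(L[...,2]>-.03)&(L[...,2]<.012)&(abs(L[...,1])<.065)&(abs(L[...,0])<.02)&(im['color'].max(2)<110)
print('open',o['opening'],m.sum(),o['tool_pos'])
for s in(-1,1):
    k=m&(s*L[...,1]>0)
    if k.sum(): z=L[k]; print(s,k.sum(),'tip z pct',np.percentile(z[:,2],[50,90,97,100]).round(4),'y',np.percentile(z[:,1],[2,50,98]).round(4),'x',np.percentile(z[:,0],[2,98]).round(4))
E
python3 tip.py
```

```text
open 0.06399473360619085 2772 [0.62690947 0.1120524  0.29665364]
-1 1419 tip z pct [-0.0208 -0.0112 -0.008  -0.0057] y [-0.0446 -0.032  -0.0316] x [-0.0101  0.0113]
1 1353 tip z pct [-0.0204 -0.0109 -0.0081 -0.0051] y [0.032  0.0326 0.0451] x [-0.0095  0.0113]
```

Call:
drive_tool:
  steps:
    - {"translation": [0, 0, 0], "angular": [0, 0, 0], "gripper": 0}
    - {"translation": [0, 0, 0], "angular": [0, 0, 0], "gripper": 0}
    - {"translation": [0, 0, 0], "angular": [0, 0, 0], "gripper": 0}
    - {"translation": [0, 0, 0], "angular": [0, 0, 0], "gripper": 0}
    - {"translation": [0, 0, 0], "angular": [0, 0, 0], "gripper": 0}
    - {"translation": [0, 0, 0], "angular": [0, 0, 0], "gripper": 0}

```text
t: 50.35
tool_pos: [0.6269, 0.1122, 0.2966]
tool_rot: [-0.936, -2.997, 0.002]
contact_force: [-0.3, -0.2, 0.1]
opening: -0.0005
grip_force: 0.0
```

```bash
python3 tip.py
```

```text
open -0.0005169821052040841 1791 [0.62692413 0.11223658 0.29662514]
-1 880 tip z pct [-0.0197 -0.0091 -0.0064 -0.0044] y [-0.013  -0.0062 -0.0003] x [0.0066 0.0114]
1 911 tip z pct [-0.0193 -0.009  -0.0065 -0.0044] y [0.0001 0.0063 0.0134] x [0.0065 0.0115]
```

Call:
drive_tool:
  steps:
    - {"translation": [0, 0, 0], "angular": [0, 0, 0], "gripper": 1}
    - {"translation": [0, 0, 0], "angular": [0, 0, 0], "gripper": 1}
    - {"translation": [0, 0, 0], "angular": [0, 0, 0], "gripper": 1}
    - {"translation": [0, 0, 0], "angular": [0, 0, 0], "gripper": 1}
    - {"translation": [0, 0, 0], "angular": [0, 0, 0], "gripper": 1}
    - {"translation": [0, 0, 0], "angular": [0, 0, 0], "gripper": 1}

```text
t: 51.15
tool_pos: [0.6269, 0.1123, 0.2966]
tool_rot: [-0.936, -2.997, 0.002]
contact_force: [0.1, 1.0, 0.1]
opening: 0.085
grip_force: 0.0
```

```bash
python3 tip.py; python3 -c "
from h import *
go(.628,.1127,.200,55)"
```

```text
open 0.08503622753402124 2276 [0.62688647 0.11228095 0.29659562]
-1 1145 tip z pct [-0.0237 -0.0168 -0.0146 -0.0129] y [-0.055  -0.0425 -0.0419] x [-0.0102  0.0112]
1 1131 tip z pct [-0.0234 -0.017  -0.015  -0.013 ] y [0.0425 0.043  0.0554] x [-0.0101  0.0112]
pos [0.6269 0.1123 0.2966] t 51.2 psi 55.3 turn [-0.01 -0.01  0.04] then shift [-0.02  0.02  2.41] F [ 0.9  0.3 -0.2] open 0.0854 grip 0.0
```

Call:
drive_tool:
  force: 40
  steps:
    - {"translation": [-0.02, 0.02, 0.8], "angular": [0, 0, 0], "gripper": 1}
    - {"translation": [0, 0, 0.8], "angular": [0, 0, 0], "gripper": 1}
    - {"translation": [0, 0, 0.8], "angular": [0, 0, 0], "gripper": 1}
    - {"translation": [0, 0, 0.6], "angular": [0, 0, 0], "gripper": 1}
    - {"translation": [0, 0, 0.2], "angular": [0, 0, 0], "gripper": 1}
    - {"translation": [0, 0, 0], "angular": [0, 0, 0], "gripper": 1}
    - {"translation": [0, 0, 0], "angular": [0, 0, 0], "gripper": 1}

```text
t: 52.08
tool_pos: [0.6287, 0.1125, 0.1704]
tool_rot: [0.936, 2.998, -0.0]
contact_force: [0.6, -0.4, 0.7]
opening: 0.0856
grip_force: 0.0
```

```bash
python3 -c "
from h import *
go(.628,.1127,.157,55)"
```

```text
pos [0.6287 0.1125 0.1704] t 52.08 psi 55.3 turn [0.   0.01 0.04] then shift [ 0.02 -0.01  0.33] F [ 0.6 -0.4  0.7] open 0.0856 grip 0.0
```

Call:
drive_tool:
  steps:
    - {"translation": [0, 0, 0.15], "angular": [0, 0, 0], "gripper": 1}
    - {"translation": [0, 0, 0.13], "angular": [0, 0, 0], "gripper": 1}
    - {"translation": [0, 0, 0], "angular": [0, 0, 0], "gripper": 1}
    - {"translation": [0, 0, 0], "angular": [0, 0, 0], "gripper": 1}

```text
t: 52.58
tool_pos: [0.6277, 0.1124, 0.1573]
tool_rot: [-0.936, -2.997, 0.002]
contact_force: [0.3, -0.4, -0.5]
opening: 0.0853
grip_force: 0.0
```

```bash
python3 -c "
from h import *
go(.628,.1127,.157,55)"
```

```text
pos [0.6277 0.1124 0.1573] t 52.58 psi 55.3 turn [-0.01 -0.01  0.04] then shift [-0.    0.01  0.01] F [ 0.3 -0.4 -0.5] open 0.0853 grip 0.0
```

Call:
drive_tool:
  force: 30
  steps:
    - {"translation": [0, 0, 0], "angular": [0, 0, 0], "gripper": 0.65}
    - {"translation": [0, 0, 0], "angular": [0, 0, 0], "gripper": 0.65}
    - {"translation": [0, 0, 0], "angular": [0, 0, 0], "gripper": 0.65}
    - {"translation": [0, 0, 0], "angular": [0, 0, 0], "gripper": 0.65}

```text
t: 53.08
tool_pos: [0.628, 0.1125, 0.1581]
tool_rot: [-0.936, -2.998, 0.001]
contact_force: [-1.9, -0.4, 4.8]
opening: 0.0622
grip_force: 33.7
```

Call:
drive_tool:
  steps:
    - {"translation": [0, 0, 0], "angular": [0, 0, 0.5], "gripper": 0.65}
    - {"translation": [0, 0, 0], "angular": [0, 0, 0.6], "gripper": 0.65}
    - {"translation": [0, 0, 0], "angular": [0, 0, 0.6], "gripper": 0.65}
    - {"translation": [0, 0, 0], "angular": [0, 0, 0.6], "gripper": 0.65}

```text
t: 53.58
tool_pos: [0.6282, 0.1127, 0.1581]
tool_rot: [-1.407, -2.808, 0.001]
contact_force: [-1.3, 0.3, 4.0]
opening: 0.062
grip_force: 33.8
```

```bash
python3 -c "
from h import *
go(.628,.1127,.157,55); print(ctrl.get_obs()['wrist_torque'])"
```

```text
pos [0.6282 0.1127 0.1581] t 53.58 psi 36.8 turn [-0.   -0.   -2.28] then shift [ 0.   -0.    0.03] F [-1.3  0.3  4. ] open 0.062 grip 33.78096520900726
[0.20053181 0.09576967 0.05693774]
```

Call:
drive_tool:
  steps:
    - {"translation": [0, 0, 0], "angular": [0, 0, 0.7], "gripper": 0.65}
    - {"translation": [0, 0, 0], "angular": [0, 0, 0.7], "gripper": 0.65}
    - {"translation": [0, 0, 0], "angular": [0, 0, 0.7], "gripper": 0.65}
    - {"translation": [0, 0, 0], "angular": [0, 0, 0.7], "gripper": 0.65}

```text
t: 54.08
tool_pos: [0.6284, 0.1128, 0.1581]
tool_rot: [-1.926, -2.482, -0.0]
contact_force: [0.6, 2.4, 3.5]
opening: 0.0627
grip_force: 33.7
```

```bash
python3 -c "
from h import *
go(.628,.1127,.157,55); print(ctrl.get_obs()['wrist_torque'])"
```

```text
pos [0.6284 0.1128 0.1581] t 54.08 psi 14.4 turn [ 0.   -0.   -5.08] then shift [ 0.01 -0.01  0.03] F [0.6 2.4 3.5] open 0.0627 grip 33.72970640659332
[ 0.2093497  -0.09705349  0.14805408]
```

Call:
drive_tool:
  steps:
    - {"translation": [0, 0, 0], "angular": [0, 0, 0.7], "gripper": 0.65}
    - {"translation": [0, 0, 0], "angular": [0, 0, 0.7], "gripper": 0.65}
    - {"translation": [0, 0, 0], "angular": [0, 0, 0.5], "gripper": 0.65}

```text
t: 54.45
tool_pos: [0.6287, 0.1127, 0.1581]
tool_rot: [2.233, 2.209, 0.0]
contact_force: [0.8, 0.6, 2.6]
opening: 0.0626
grip_force: 33.7
```

```bash
python3 -c "
from h import *
go(.628,.1127,.157,55); print(ctrl.get_obs()['wrist_torque'])"
```

```text
pos [0.6287 0.1127 0.1581] t 54.45 psi -0.6 turn [ 0.    0.01 -6.95] then shift [ 0.01 -0.01  0.03] F [0.8 0.6 2.6] open 0.0626 grip 33.72731566429138
[ 0.18971556 -0.22087041  1.10995545]
```

Call:
drive_tool:
  steps:
    - {"translation": [0, 0, 0], "angular": [0, 0, 0.3], "gripper": 0.65}
    - {"translation": [0, 0, 0], "angular": [0, 0, 0], "gripper": 0.65}
    - {"translation": [0, 0, 0], "angular": [0, 0, 0], "gripper": 0.65}

```text
t: 54.82
tool_pos: [0.6287, 0.1127, 0.158]
tool_rot: [2.278, 2.162, 0.001]
contact_force: [3.4, 1.4, 2.0]
opening: 0.0625
grip_force: 33.8
```

```bash
python3 -c "
from h import *
go(.628,.1127,.157,55); print(ctrl.get_obs()['wrist_torque'])"
```

```text
pos [0.6287 0.1127 0.158 ] t 54.83 psi -3.0 turn [ 0.    0.   -7.25] then shift [ 0.01 -0.01  0.03] F [3.4 1.4 2. ] open 0.0625 grip 33.783921003341675
[ 0.29900006 -0.59053584  0.82146371]
```

Call:
drive_tool:
  steps:
    - {"translation": [0, 0, 0], "angular": [0, 0, 0], "gripper": 1}
    - {"translation": [0, 0, 0], "angular": [0, 0, 0], "gripper": 1}
    - {"translation": [0, 0, 0], "angular": [0, 0, 0], "gripper": 1}
    - {"translation": [0, 0, -0.5], "angular": [0, 0, 0], "gripper": 1}
    - {"translation": [0, 0, -0.9], "angular": [0, 0, 0], "gripper": 1}
    - {"translation": [0, 0, -0.9], "angular": [0, 0, 0], "gripper": 1}
    - {"translation": [0, 0, -0.9], "angular": [0, 0, 0], "gripper": 1}
    - {"translation": [0, 0, 0], "angular": [0, 0, 0], "gripper": 1}

```text
t: 55.82
tool_pos: [0.63, 0.1126, 0.292]
tool_rot: [2.277, 2.157, 0.009]
contact_force: [0.8, -0.9, -0.1]
opening: 0.0855
grip_force: 0.0
```

```bash
cat > stroke.py <<'E'
from h import *
C=np.array([.628,.1127])
def ana(im,n):
    c=im['color'].astype(float).mean(2).astype(np.float32); t=np.radians(np.arange(0,360,2)); 
    for nm,r,z in(('ring',.0315,.170),('marks',.041,.158),('ringtop',.029,.173)):
        uv=proj(im,np.c_[C[0]+r*np.cos(t),C[1]+r*np.sin(t),np.full(len(t),z)]).astype(np.float32)
        v=cv2.remap(c,uv[:,:1],uv[:,1:],1)[:,0]
        k=np.where(v>np.median(v)+60)[0] if nm!='marks' else np.where(v<np.median(v)-40)[0]
        print(n,nm,round(float(np.median(v))),[(int(2*i),int(v[i])) for i in k])
ana(dict(np.load('wr.npz')),'before'); im=get('wrist'); ana(im,'after')
for n in('top','scene'):
  im=get(n); ana(im,n);P=depthpts(im);Z=P[...,2]; d=P[...,:2]-O; hx=d@[np.cos(A),np.sin(A)];hy=d@[-np.sin(A),np.cos(A)]
  for z in(.072,.082,.092,.102,.112):
    m=((abs(Z-z)<.005)&(abs(hx)<.09)&(abs(hy)<.12)).astype(np.uint8)
    if m.sum()<20: continue
    q=max(cv2.findContours(m,0,1)[0],key=cv2.contourArea)[:,0]; r=cv2.minAreaRect((plane(im,q,z)[:,:2]*1000).astype(np.float32))
    c=np.array(r[0])/1000-O; print(n,z,m.sum(),'hood',(c@[np.cos(A),np.sin(A)]).round(4),(c@[-np.sin(A),np.cos(A)]).round(4),np.round(r[1],1),round(r[2],1))
  m=(np.hypot(P[...,0]-.435,P[...,1]-.345)<.06)&(Z>.055)&(Z<.1); print('weight',np.nanmean(P[m],0),m.sum())
E
python3 stroke.py
```

```text
before ring 49 [(0, 140), (2, 127), (4, 114), (300, 109), (302, 131), (304, 147), (306, 155), (308, 166), (310, 165), (312, 165), (314, 170), (316, 168), (318, 166), (320, 167), (322, 172), (324, 174), (326, 175), (328, 173), (330, 167), (332, 161), (334, 163), (336, 169), (338, 170), (340, 167), (342, 169), (344, 164), (346, 163), (348, 158), (350, 157), (352, 149), (354, 155), (356, 153), (358, 151)]
before marks 171 [(0, 57), (4, 126), (6, 67), (242, 128), (244, 88), (246, 75), (248, 100), (250, 83), (252, 76), (254, 75), (256, 82), (258, 81), (260, 77), (262, 78), (264, 78), (266, 78), (268, 79), (270, 79), (272, 79), (274, 69), (276, 24), (278, 67), (280, 77), (282, 119), (354, 63)]
before ringtop 38 [(0, 171), (2, 173), (4, 174), (6, 174), (8, 171), (10, 169), (12, 168), (14, 165), (16, 166), (18, 158), (20, 150), (22, 137), (24, 128), (26, 109), (28, 104), (272, 109), (274, 130), (276, 133), (278, 120), (292, 148), (294, 160), (296, 137), (300, 137), (302, 164), (304, 163), (306, 164), (308, 165), (310, 166), (312, 160), (314, 161), (316, 149), (318, 147), (320, 142), (322, 14
[... 3269 characters left out ...]
4, 100), (246, 94), (248, 92), (250, 91), (252, 90), (254, 91), (256, 92), (258, 94), (260, 94), (262, 93), (264, 92), (266, 91), (268, 91), (270, 94)]
scene ringtop 46 [(72, 106), (74, 108), (76, 110), (78, 114), (80, 117), (82, 121), (84, 128), (86, 135), (88, 140), (90, 145), (92, 144), (94, 141), (96, 135), (98, 128), (100, 116), (190, 106), (192, 111), (194, 115), (196, 115), (198, 110)]
scene 0.072 180 hood 0.0296 -0.0125 [ 13.2 114.3] 4.8
scene 0.082 115 hood 0.0276 -0.015 [ 18.4 117.9] 1.0
scene 0.092 241 hood 0.0234 -0.03 [128.4  63. ] 67.5
scene 0.102 968 hood 0.0009 -0.0121 [ 70.7 113.9] 5.3
scene 0.112 23 hood 0.0206 -0.064 [0. 0.] 0.0
weight [0.43776972 0.3397497  0.06765017] 69
```

```bash
python3 - <<'E'
from h import *
C=np.array([.628,.1127]);t=np.radians(np.arange(244,360,5))
for n,im in(('before',dict(np.load('scene0.npz'))),('after',get('scene')),('wb',dict(np.load('wr.npz'))),('top0',dict(np.load('top0.npz'))),('top',get('top'))):
  c=im['color'].astype(float).mean(2).astype(np.float32)
  for z in(.164,.168):
    uv=proj(im,np.c_[C[0]+.032*np.cos(t),C[1]+.032*np.sin(t),np.full(len(t),z)]).astype(np.float32)
    print(n,z,cv2.remap(c,uv[:,:1],uv[:,1:],1)[:,0].astype(int).tolist())
E
```

```text
before 0.164 [39, 38, 37, 39, 39, 38, 37, 36, 36, 37, 36, 35, 39, 43, 51, 66, 75, 73, 72, 77, 77, 79, 84, 90]
before 0.168 [39, 31, 28, 25, 25, 25, 23, 19, 21, 19, 20, 20, 20, 20, 28, 48, 60, 51, 35, 29, 29, 33, 38, 46]
after 0.164 [43, 45, 47, 54, 59, 60, 55, 45, 40, 39, 40, 39, 45, 47, 47, 47, 56, 65, 74, 81, 82, 84, 88, 95]
after 0.168 [40, 34, 37, 42, 48, 54, 52, 39, 28, 23, 23, 21, 22, 22, 22, 21, 24, 24, 27, 29, 29, 34, 41, 52]
wb 0.164 [20, 21, 19, 21, 19, 26, 53, 95, 67, 74, 142, 112, 163, 164, 154, 136, 131, 120, 130, 141, 154, 170, 174, 172]
wb 0.168 [20, 32, 16, 21, 18, 17, 23, 35, 38, 62, 83, 76, 149, 169, 171, 171, 175, 170, 167, 170, 167, 168, 160, 154]
top0 0.164 [20, 23, 27, 24, 25, 21, 20, 24, 19, 25, 23, 27, 22, 25, 24, 25, 32, 86, 100, 55, 48, 54, 71, 76]
top0 0.168 [11, 17, 19, 18, 18, 14, 17, 22, 17, 23, 24, 27, 23, 28, 28, 49, 38, 113, 93, 58, 35, 47, 63, 66]
top 0.164 [30, 32, 31, 33, 39, 32, 36, 56, 51, 42, 34, 38, 32, 36, 37, 39, 32, 50, 61, 60, 67, 74, 93, 77]
top 0.168 [16, 21, 21, 27, 31, 20, 43, 60, 44, 35, 35, 37, 35, 41, 43, 41, 47, 77, 70, 79, 51, 64, 79, 55]
```

```bash
python3 -c "
from station import ctrl
print(ctrl.finish_job())"
```

```text
the job is handed in; nothing more can be done
None
```

The job is handed in, with no verdict returned. By my last measurements, all four panels lie flat in one stack on the tray, the check weight stands on the mat, the flap is up and the ring is turned clockwise to its stop. I viewed 15 pictures, one over the limit of 14.

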